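# Check the clamp slots of the shaft pedestals and tray them

### The arm

A 7-joint arm with a two-finger parallel gripper is mounted at the origin on the work surface. World frame = base frame: x ahead of the robot, y to its left, z up, the work surface at z = 0. Lengths are in m, angles in rad, forces in N, time in s.
With the tool pointing down it reaches from about 0.4 to 0.875 m from the base axis. Payload 4.4 kg.
Tool frame: the origin (TCP) lies midway between the tips of the shut fingers; the grasp point (between the pads) lies 19 mm behind it; z points along the fingers, y is the line along which they close (so a half turn about z gives the same grasp; the last joint's range is limited). The gripper opens to 85 mm and grips with 20 to 120 N. Pads are 22 mm wide; open, the fingers measure 114 mm over their backs; the gripper's body (76 mm by 85 mm) begins 54 mm behind the grasp point. The pads swing forward as they close: fully open they stand 13 mm farther back than shut.
Start: joints at [1.242, 0.628, 0.038, 1.517, -0.027, 0.996, -0.02], TCP at [0.169, -0.628, 0.231] pointing down, gripper open.
Joint ranges: [-3.06, 3.06], [-0.37, 2.12], [-1.25, 1.32], [0.18, 2.47], [-1.1, 4.24], [0.23, 1.98], [-2.94, 2.94]. Speed limits (rad/s): [2.57, 2.57, 3.14, 3.14, 3.14, 3.14, 3.14].

### API

Orientations are given as a unit quaternion [x, y, z, w].
In Python, from workcell import * gives the robot as it stands.
- The arm moves only by the tool servo_tool, never from a script. Its argument "series" is a list of rows, each a list of 6 numbers: the shift along the world's x, y, z normalised to -1 to 1, where 1 is 0.08 m, then the turn, a rotation vector about the world's x, y, z normalised to -1 to 1, where 1 is pi rad. In form: [[dx, dy, dz, wx, wy, wz], ...]. A call has 1 to 8 rows; each row is the pose to reach, as a shift and turn from the pose commanded when the call began, turning the shorter way round; what a row does not reach only later rows make up. A row lasts 1/10 s, in which the tool goes at most 50 mm and 8.59 degrees, less where a joint would pass 70% of its speed; a pose out of reach is approached as far as the arm can. A call with a number of a shift or a turn outside -1 to 1 is refused whole. A call with a gripper value outside its range is refused whole. "claw" is the opening, from -1 (shut) to 1 (fully open), set as the call begins (left out, the last holds). The fingers move at their own pace and stop on an object; "newtons" is the grip in N (left out, the last holds). Time passes only in rows, so rows that repeat a pose let the fingers close. It gives the time, the measured TCP pose, the force, the opening and the grip force at its end, in the units of the state.
- state(): the state, without advancing time (a new reading comes with each control period).
- grab_frame(name): name is "scene" or "top" or "wrist"; returns (picture, depth): 420x560x3 uint8, blue, green, red; 420x560 float32, m along the optical axis (not along the pixel's ray), 0 where there is no reading.
- camera_info(name): a dict with "intrinsics" (3x3 intrinsics, pixels), "rvec" (rotation vector, rad) and "tvec" (3), from world to camera coordinates, as OpenCV has them. Camera axes: x right, y down, z forward; pixel columns grow to the right and rows downward; lengths in m; the calibration is good to about 2 mm. The wrist camera is an equidistant fisheye: a pixel r from the principal point sees the ray r / f radians off the axis. A picture is of the moment at which its call begins: read the wrist's pose just before it. camera_info takes no time and is no camera call; for the wrist camera it gives the pose at the moment of the call.
- close_job(): hands the job in; it is judged then, once.
The state is a dict: "t": time; "q": joint angles; "qd": joint speeds; "joint_efforts": joint torques, N m; "eef_pos": TCP position; "tcp_rot": TCP orientation; "contact_force": force on the tool from outside, world axes, zero at the start; "ft_torque": the same for the moment, N m; "gripper_width": finger opening in m; "finger_force": force on a finger pad.
Only numpy, scipy, OpenCV 4.12 (cv2) and the standard library are available. Lean on these libraries where they do the work, as an engineer would, in place of code of your own. Each camera call takes 0.05 s, during which the arm holds its last target. There are 200 camera calls.

### The job

Take the slot gauge from its wooden stand, dip the tip of its blade well into the oil in the round pot, and try it in the clamp slot of every shaft pedestal on the bench, working from the robot's left to its right and each time pushing the blade down until the gauge's shoulder sits on the pedestal's top. Once checked, every pedestal goes upright into the grey tray; put the gauge back in its stand with the shoulder down on the wood. Do not knock the tools and boxes lying about, and do not tip the oil pot.

Things in the scene. Friction and masses are not known exactly. Their poses are not given: they have to be found in the camera images.
- housing1: loose aluminium shaft pedestal, leftmost (+y) place of a row of three; 2 or 3 are there, all alike. Origin: centre of underside; x along the foot and across the slot, y along bore and slot, z up. Foot 110 (x) x 60 (y) x 16 mm; upright body 64 (x) x 50 (y), top 105 mm up; 48 mm bore along y centred 52 mm up; slot 8 mm wide (x), open at top and both faces, 29 mm deep into the bore
- housing2: shaft pedestal in the middle place of the row, like housing1. About 0.7 kg, free to slide on the bench if pushed. Best carried from above by the two flat 50 mm faces (closing along y) with the fingers 70 to 105 mm above the underside
- housing3: shaft pedestal in the right-hand (-y) place of the row, like housing1
- gauge: slot gauge, upright in its stand at first. Origin: centre of the blade's tip; z up the gauge, x through the blade's thickness, y across it; same if turned half round. Steel blade 5 (x) x 24 (y) mm, 50 long, the last 9 tapering to 1.5 thick; steel shoulder 18 x 36 mm, 50 to 58 mm up; square black handle 20 x 20 mm, 58 to 128 mm up. Seated in a pedestal, the tip is 55 mm above the underside
- stand: fixed wooden gauge stand, block 70 (x) x 80 (y) x 62 mm high. Origin: centre of the underside, z up. In the middle of its top is a slot 10 mm (x) by 29 mm (y), 56 mm deep; the gauge stands in it with the shoulder on the wood, so that its tip is 12 mm above the underside.
- oilpot: round open steel oil pot, loose, 0.4 kg, 90 mm over the rim, 55 mm high, inside about 80 mm wide; inner floor 4 mm and oil surface 32 mm above the underside. Origin: centre of the underside, z up.
- tray: fixed open grey plastic tray 182 (x) x 352 (y) x 40 mm high, walls and floor 6 mm (inside 170 x 340 mm, floor 6 mm up). Origin: centre of the underside, z up. Three pedestals stand in it side by side along y with their feet along x.
- hammer: bystander: ball-peen hammer lying beyond the pedestals, 300 mm long
- bearingbox: bystander: closed cardboard bearing carton 130 x 100 x 60 mm, beyond the oil pot and the stand
- drill: bystander: black cordless drill lying on its side on the far right, about 230 mm long and 60 mm high

How it is judged:
By the outcome, as a careful person would: the job done as asked, in the order asked, and still so for the second after the job is handed in, with the robot touching nothing.
Of housing1, housing2, housing3 only 2 to 3 are there at a start; the rules pass over those that are not, and their reading is None.
At some moment in a run one of housing1, housing2, housing3 may be knocked a few centimetres aside while the robot is not near it.
It also fails if it takes over 210 s, if anything falls off the work surface, if the arm or the gripper's body presses on something with over 40 N, if the wrist force passes 120 N, or if a joint passes its speed limit or range.

## Working session

There is one attempt and no reset: what is moved stays moved. The work goes in short steps, Python scripts to look and compute and a tool call to move; the robot and the scene stay as the last step left them, time stands still between calls to the robot, and variables do not carry over. Pictures are saved under pics/ and viewed, at most 14 in all, crops included, and the job is handed in when it is done.

Besides the shell and the picture viewer there is one more tool, called by a JSON object that holds its "method" and its "body", one argument or row to a line. servo_tool: Moves the arm, as the interface text tells. Scaled input: -1 to 1 covers 0.08 m each way for a shift and pi rad each way for a turn. Its arguments: {"type":"object","properties":{"series":{"type":"array","items":{"type":"array","items":{"type":"number"}}},"claw":{"type":"number"},"newtons":{"type":"number"}},"required":["series"]}

```bash
mkdir -p pics; ls
cat > h.py <<'E'
from workcell import *
import numpy as np, cv2
from scipy.spatial.transform import Rotation as R
def grab(n):
    ci=camera_info(n); im,d=grab_frame(n); return im,d,ci
def cloud(d,ci):
    K=np.array(ci["intrinsics"]);Rm=cv2.Rodrigues(np.array(ci["rvec"],float))[0];t=np.array(ci["tvec"],float).ravel()
    v,u=np.mgrid[:d.shape[0],:d.shape[1]]
    P=np.stack([(u-K[0,2])/K[0,0]*d,(v-K[1,2])/K[1,1]*d,d],-1)
    W=(P-t)@Rm
    W[d<=0]=np.nan
    return W
E
python3 - <<'E'
from h import *
s=state();print(s["t"],s["eef_pos"],s["tcp_rot"],s["gripper_width"])
for n in("top","scene"):
    im,d,ci=grab(n);cv2.imwrite(f"pics/{n}0.png",im);np.savez(f"{n}0.npz",d=d,im=im,**{k:np.array(ci[k]) for k in("intrinsics","rvec","tvec")})
    Rm=cv2.Rodrigues(np.array(ci["rvec"],float))[0];print(n,-Rm.T@np.array(ci["tvec"]).ravel(),np.array(ci["intrinsics"]).round(1).tolist())
E
```

```text
pics
0.0 [ 0.1687596  -0.62707701  0.23041603] [ 9.91376587e-01  1.31040550e-01 -1.23180532e-04 -9.06699209e-04] 0.08517966976724405
top [0.43662232 0.01248217 1.29811473] [[450.9, 0.0, 284.8], [0.0, 450.9, 210.1], [0.0, 0.0, 1.0]]
scene [1.39447562 0.06075046 0.63643024] [[413.0, 0.0, 279.8], [0.0, 413.0, 204.4], [0.0, 0.0, 1.0]]
```

View pics/top0.png

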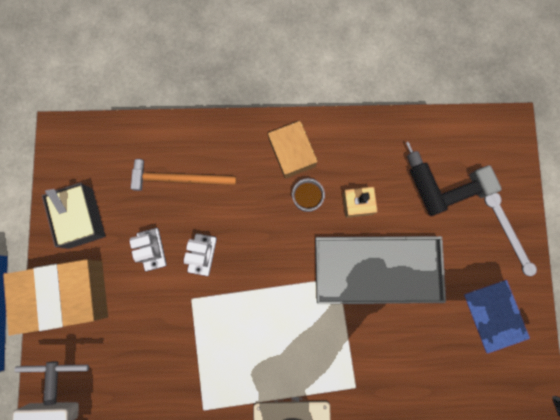

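View pics/scene0.png

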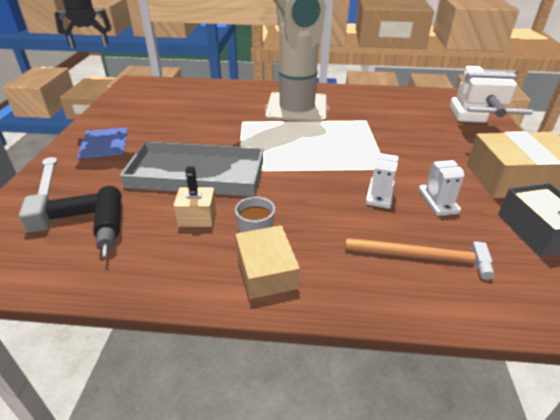

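The top view shows two pedestals at about (148,250) and (200,254), the oil pot at (308,194), the stand with the gauge at (361,200), the tray at (380,269), the carton at (292,147) and the hammer at (190,178). The scene view matches this: the gauge's handle is upright in the stand, and the pedestals' bores run roughly along the line to the robot.

Run:
```python
from h import *
def load(n):
    z=np.load(n+"0.npz");return z["im"],cloud(z["d"],z)
for n in("top","scene"):
    im,W=load(n)
    def rep(name,x0,x1,y0,y1,z0,z1):
        m=(W[...,0]>x0)&(W[...,0]<x1)&(W[...,1]>y0)&(W[...,1]<y1)&(W[...,2]>z0)&(W[...,2]<z1)
        p=W[m]
        if len(p)<5: print(n,name,len(p));return
        r=cv2.minAreaRect((p[:,:2]*1000).astype(np.float32))
        print(n,name,len(p),"z",p[:,2].mean().round(4),"med",np.median(p[:,:2],0).round(4),"rect",np.round(r[0],1),np.round(r[1],1),round(r[2],1))
    if n=="top":
        for u,v in((148,250),(200,254),(308,194),(361,200),(380,269),(292,147),(190,178)): print(u,v,W[v,u].round(3))
    rep("P1top",.2,.45,.33,.5,.09,.12); rep("P2top",.2,.45,.17,.33,.09,.12)
    rep("P1foot",.2,.45,.33,.5,.008,.025); rep("P2foot",.2,.45,.17,.33,.008,.025)
    rep("standtop",.35,.6,-.3,-.1,.052,.07); rep("handle",.35,.6,-.3,-.1,.12,.16)
    rep("potrim",.35,.6,-.1,.05,.045,.064)
    rep("tray",.1,.45,-.5,-.03,.03,.045); rep("box",.5,.8,-.1,.12,.045,.075);rep("hammer",.4,.6,.1,.5,.008,.05)
```

```text
148 250 [0.517 0.371 0.107]
200 254 [0.508 0.248 0.03 ]
308 194 [ 0.672 -0.059  0.035]
361 200 [ 0.636 -0.194  0.124]
380 269 [ 0.457 -0.26   0.006]
292 147 [ 0.802 -0.016  0.066]
190 178 [0.727 0.279 0.025]
top P1top 0
top P2top 0
top P1foot 19 z 0.0087 med [0.2781 0.4449] rect [325.5 413.3] [236.3 137.2] 0.5
top P2foot 25 z 0.01 med [0.3579 0.2395] rect [330.8 256.4] [237.3 134.9] 0.1
top standtop 0
top handle 0
top potrim 4
top tray 456 z 0.0395 med [ 0.368  -0.2792] rect [ 405.1 -251.5] [ 88.4 353.4] 0.2
top box 950 z 0.0593 med [ 0.7637 -0.0263] rect [720.2 -45. ] [198.1 101.3] 19.4
top hammer 987 z 0.0202 med [0.5075 0.2958] rect [502.  297.1] [396.4 194.5] 88.3
scene P1top 0
scene P2top 0
scene P1foot 0
scene P2foot 0
scene standtop 0
scene handle 0
scene potrim 0
scene tray 553 z 0.0365 med [ 0.3689 -0.2602] rect [ 403.8 -252.5] [353.   91.3] 89.9
scene box 1306 z 0.0578 med [ 0.7631 -0.0325] rect [720.5 -47.1] [202.6 101.3] 19.2
scene hammer 1216 z 0.0248 med [0.5474 0.3647] rect [523.7 324.5] [224.4 110.3] 80.5
```

Run:
```python
from h import *
def load(n):
    z=np.load(n+"0.npz");return z["im"],cloud(z["d"],z)
for n in("top","scene"):
    im,W=load(n)
    def rep(name,x0,x1,y0,y1,z0,z1):
        m=(W[...,0]>x0)&(W[...,0]<x1)&(W[...,1]>y0)&(W[...,1]<y1)&(W[...,2]>z0)&(W[...,2]<z1)
        p=W[m]
        if len(p)<5: print(n,name,len(p));return
        r=cv2.minAreaRect((p[:,:2]*1000).astype(np.float32))
        print(n,name,len(p),"z",p[:,2].mean().round(4),"med",np.median(p[:,:2],0).round(4),"rect",np.round(r[0],1),np.round(r[1],1),round(r[2],1))
    rep("P1top",.44,.62,.3,.45,.098,.112); rep("P2top",.44,.62,.17,.3,.098,.112)
    rep("P1foot",.4,.62,.32,.45,.01,.022); rep("P2foot",.4,.62,.17,.31,.01,.022)
    rep("standtop",.58,.7,-.3,-.13,.055,.068); rep("handle",.58,.7,-.25,-.15,.09,.16)
    rep("potrim",.58,.75,-.13,.02,.048,.064)
    rep("tray",.3,.6,-.5,-.03,.03,.045); rep("box",.73,.9,-.1,.12,.05,.075);rep("hammer",.68,.8,.1,.5,.008,.05)
    rep("drill",.5,.9,-.6,-.3,.02,.1)
```

```text
top P1top 400 z 0.1047 med [0.5221 0.3905] rect [524.3 391.1] [63.9 51.4] 14.7
top P2top 399 z 0.105 med [0.5087 0.2468] rect [506.9 247.3] [51.  63.4] 77.6
top P1foot 333 z 0.0168 med [0.4937 0.3791] rect [524.2 390.8] [110.3  60.2] 12.9
top P2foot 362 z 0.0168 med [0.4925 0.2416] rect [531.9 234.4] [ 78.7 163.9] 79.2
top standtop 589 z 0.0625 med [ 0.6384 -0.1978] rect [ 644.3 -202.5] [70.3 81.5] 4.9
top handle 93 z 0.1302 med [ 0.6415 -0.1993] rect [ 643.7 -202. ] [19.4 20.4] 5.4
top potrim 268 z 0.0571 med [ 0.7258 -0.0264] rect [693.6 -47.9] [145.9  88.2] 18.6
top tray 920 z 0.0396 med [ 0.4513 -0.2836] rect [ 454.5 -252.1] [354. 182.] 88.9
top box 1576 z 0.0606 med [ 0.8007 -0.016 ] rect [802.4 -15.5] [132.3 100.5] 20.5
top hammer 1128 z 0.0232 med [0.7269 0.3309] rect [750.  318.8] [118.4 333.9] 3.8
top drill 2553 z 0.048 med [ 0.6764 -0.4219] rect [ 643.6 -443.1] [282.8 285.4] 72.8
scene P1top 339 z 0.1038 med [0.5325 0.3887] rect [526.4 390.2] [63.8 51.4] 13.4
scene P2top 297 z 0.1039 med [0.5174 0.2444] rect [510.5 245.1] [49.7 59.3] 78.4
scene P1foot 346 z 0.0159 med [0.5602 0.3824] rect [526.1 389.5] [111.8  60.2] 13.5
scene P2foot 274 z 0.016 med [0.5458 0.237 ] rect [509.6 245.3] [ 59.7 111. ] 78.1
scene standtop 602 z 0.0616 med [ 0.6574 -0.1991] rect [ 645.3 -204.2] [72.8 80.5] 5.3
scene handle 226 z 0.119 med [ 0.653  -0.2015] rect [ 646.8 -203.5] [20.6 20.2] 6.9
scene potrim 407 z 0.0552 med [ 0.7052 -0.0386] rect [692.6 -50.5] [147.8  88.5] 18.1
scene tray 1221 z 0.0365 med [ 0.4871 -0.2639] rect [ 453.7 -252.6] [353.4 191.2] 90.0
scene box 2471 z 0.0595 med [ 0.8136 -0.016 ] rect [803.2 -17.5] [132.7  99.9] 20.8
scene hammer 1957 z 0.0208 med [0.7363 0.329 ] rect [733.3 297. ] [299.3  89.7] 86.0
scene drill 3501 z 0.0426 med [ 0.6903 -0.4261] rect [ 643.7 -442. ] [281.7 282.3] 72.5
```

{"method": "servo_tool", "body": {
  "series": [
    [0.3, 0.27, 0, 0, 0, 0.05],
    [0.6, 0.55, 0, 0, 0, 0.1],
    [0.99, 0.88, 0, 0, 0, 0.145],
    [0.99, 0.88, 0, 0, 0, 0.19],
    [0.99, 0.88, 0, 0, 0, 0.223]
  ],
  "claw": 1
}}

```text
t: 0.6
eef_pos: [0.2497, -0.5558, 0.2311]
tcp_rot: [0.884, 0.467, 0.0, -0.0]
contact_force: [-1.2, -0.6, -0.1]
gripper_width: 0.0852
finger_force: 0.0
```

{"method": "servo_tool", "body": {
  "series": [
    [0.3, 0.27, 0, 0, 0, 0.05],
    [0.6, 0.55, 0, 0, 0, 0.1],
    [0.99, 0.88, 0, 0, 0, 0.145],
    [0.99, 0.88, 0, 0, 0, 0.19],
    [0.99, 0.88, 0, 0, 0, 0.223]
  ]
}}

```text
t: 1.1
eef_pos: [0.3287, -0.4854, 0.2311]
tcp_rot: [0.67, 0.742, 0.0, -0.0]
contact_force: [0.1, 0.1, 0.4]
gripper_width: 0.0855
finger_force: 0.0
```

{"method": "servo_tool", "body": {
  "series": [
    [0.4, 0.36, 0, 0, 0, 0],
    [0.8, 0.72, 0, 0, 0, 0],
    [0.99, 0.88, 0, 0, 0, 0],
    [0.99, 0.88, 0, 0, 0, 0]
  ]
}}

```text
t: 1.5
eef_pos: [0.4098, -0.4129, 0.2312]
tcp_rot: [0.671, 0.741, 0.001, -0.0]
contact_force: [0.7, 0.0, -0.5]
gripper_width: 0.0854
finger_force: 0.0
```

{"method": "servo_tool", "body": {
  "series": [
    [0.4, 0.36, 0, 0, 0, 0],
    [0.8, 0.72, 0, 0, 0, 0],
    [0.99, 0.88, 0, 0, 0, 0],
    [0.99, 0.88, 0, 0, 0, 0]
  ]
}}

```text
t: 1.9
eef_pos: [0.4879, -0.3435, 0.2311]
tcp_rot: [0.672, 0.741, 0.001, -0.0]
contact_force: [-0.0, -0.9, -0.2]
gripper_width: 0.0853
finger_force: 0.0
```

{"method": "servo_tool", "body": {
  "series": [
    [0.4, 0.36, 0, 0, 0, 0],
    [0.8, 0.72, 0, 0, 0, 0],
    [0.98, 0.88, 0, 0, 0, 0],
    [0.98, 0.88, 0, 0, 0, 0]
  ]
}}

```text
t: 2.3
eef_pos: [0.5653, -0.274, 0.2309]
tcp_rot: [0.672, 0.74, 0.001, -0.0]
contact_force: [-0.5, 0.3, 0.2]
gripper_width: 0.0854
finger_force: 0.0
```

{"method": "servo_tool", "body": {
  "series": [
    [0.4, 0.36, 0, 0, 0, 0],
    [0.8, 0.72, 0, 0, 0, 0],
    [0.97, 0.86, 0, 0, 0, 0],
    [0.97, 0.86, 0, 0, 0, 0],
    [0.97, 0.86, 0, 0, 0, 0]
  ]
}}

```text
t: 2.8
eef_pos: [0.6399, -0.21, 0.2307]
tcp_rot: [0.674, 0.738, -0.002, -0.0]
contact_force: [-1.0, -0.3, 0.0]
gripper_width: 0.0853
finger_force: 0.0
```

Run:
```python
from h import *
s=state();print(s["t"],s["eef_pos"].round(4) if hasattr(s["eef_pos"],"round") else s["eef_pos"])
im,d,ci=grab("wrist");cv2.imwrite("pics/w1.png",im);print(ci)
np.savez("w1.npz",d=d,im=im,**{k:np.array(ci[k]) for k in("intrinsics","rvec","tvec")})
```

```text
2.8 [ 0.6399 -0.21    0.2307]
{'intrinsics': array([[325.1922621 ,   0.        , 276.05328542],
       [  0.        , 325.1922621 , 214.65264109],
       [  0.        ,   0.        ,   1.        ]]), 'rvec': array([-2.87094277, -0.1313458 , -0.01356673]), 'tvec': array([-0.61830632, -0.29349539,  0.30870472])}
```

View pics/w1.png

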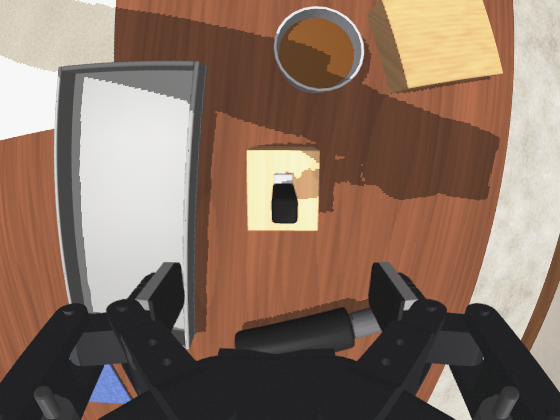

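The wrist view shows the handle top at about (285,210) on the stand, between the finger lines, with the tray on the left and the oil pot at (319,50). I'll deproject the fisheye to check positions.

```bash
cat >> h.py <<'E'
def wcloud(d,ci):
    K=np.array(ci["intrinsics"]);Rm=cv2.Rodrigues(np.array(ci["rvec"],float))[0];t=np.array(ci["tvec"],float).ravel()
    v,u=np.mgrid[:d.shape[0],:d.shape[1]]
    x=(u-K[0,2])/K[0,0];y=(v-K[1,2])/K[1,1];r=np.hypot(x,y)+1e-9
    k=np.tan(r)/r
    W=(np.stack([x*k*d,y*k*d,d],-1)-t)@Rm
    W[(d<=0)|(r>1.3)]=np.nan
    return W
def rep(W,name,x0,x1,y0,y1,z0,z1):
    m=(W[...,0]>x0)&(W[...,0]<x1)&(W[...,1]>y0)&(W[...,1]<y1)&(W[...,2]>z0)&(W[...,2]<z1)
    p=W[m]
    if len(p)<5: print(name,len(p));return p
    r=cv2.minAreaRect((p[:,:2]*1000).astype(np.float32))
    a=r[2]; (w,h)=r[1]
    print(name,len(p),"z",p[:,2].mean().round(4),"rect",np.round(r[0],1),np.round(r[1],1),round(a,1))
    return p
def circ(p):
    A=np.c_[2*p[:,:2],np.ones(len(p))];s=np.linalg.lstsq(A,(p[:,:2]**2).sum(1),rcond=None)[0]
    print("circ",s[:2].round(4),np.sqrt(s[2]+s[0]**2+s[1]**2).round(4))
E
python3 - <<'E'
from h import *
z=np.load("w1.npz");W=wcloud(z["d"],z)
rep(W,"handletop",.58,.7,-.25,-.15,.136,.15)
rep(W,"handle",.58,.7,-.25,-.15,.09,.15)
rep(W,"stand",.58,.7,-.28,-.13,.058,.067)
for n,c in(("w",W),("t",None),("s",None)):
    if c is None:
        q=np.load({"t":"top0","s":"scene0"}[n]+".npz");c=cloud(q["d"],q)
    m=(np.hypot(c[...,0]-.677,c[...,1]+.063)<.06)&(abs(c[...,2]-.055)<.004);circ(c[m])
    m=m&(c[...,0]<.72); rep(c,"tray",.3,.6,-.5,-.03,.036,.045)
E
```

```text
handletop 671 z 0.1399 rect [ 646.7 -204. ] [19.6 19.1] 4.9
handle 923 z 0.1331 rect [ 646.5 -204. ] [19.9 19.5] 5.8
stand 4502 z 0.0624 rect [ 646.3 -204.4] [69.7 79.8] 5.1
circ [ 0.6684 -0.0596] 0.0429
tray 3500 z 0.0397 rect [ 455.9 -252.7] [350.9 183.4] 89.3
circ [ 0.6664 -0.0569] 0.0431
tray 818 z 0.0404 rect [ 454.3 -251.2] [352.3 181.7] 89.0
circ [ 0.668  -0.0586] 0.0431
tray 721 z 0.0389 rect [ 454.8 -252.6] [353.  189.7] 89.8
```

{"method": "servo_tool", "body": {
  "series": [
    [0.06, 0.03, -0.3, 0, 0, 0],
    [0.06, 0.03, -0.6, 0, 0, 0],
    [0.06, 0.03, -0.6, 0, 0, 0],
    [0.06, 0.03, -0.6, 0, 0, 0]
  ]
}}

```text
t: 3.25
eef_pos: [0.6453, -0.2066, 0.1835]
tcp_rot: [0.674, 0.738, -0.001, -0.0]
contact_force: [0.2, -0.3, -0.2]
gripper_width: 0.0854
finger_force: 0.0
```

{"method": "servo_tool", "body": {
  "series": [
    [0.015, 0.03, -0.3, 0, 0, 0],
    [0.015, 0.03, -0.6, 0, 0, 0],
    [0.015, 0.03, -0.8, 0, 0, 0],
    [0.015, 0.03, -0.8, 0, 0, 0]
  ]
}}

```text
t: 3.65
eef_pos: [0.6463, -0.2027, 0.118]
tcp_rot: [0.674, 0.739, -0.001, -0.001]
contact_force: [-0.1, -0.4, 0.1]
gripper_width: 0.0852
finger_force: 0.0
```

{"method": "servo_tool", "body": {
  "series": [
    [0, 0, -0.2, 0, 0, 0],
    [0, 0, -0.4, 0, 0, 0],
    [0, 0, -0.4, 0, 0, 0]
  ]
}}

```text
t: 3.95
eef_pos: [0.646, -0.2019, 0.0849]
tcp_rot: [0.673, 0.739, -0.001, -0.002]
contact_force: [-0.9, 0.3, 0.1]
gripper_width: 0.0851
finger_force: 0.0
```

{"method": "servo_tool", "body": {
  "series": [
    [0, 0, 0, 0, 0, 0],
    [0, 0, 0, 0, 0, 0],
    [0, 0, 0, 0, 0, 0],
    [0, 0, 0, 0, 0, 0],
    [0, 0, 0, 0, 0, 0],
    [0, 0, 0, 0, 0, 0],
    [0, 0, 0, 0, 0, 0],
    [0, 0, 0, 0, 0, 0]
  ],
  "claw": -1,
  "newtons": 60
}}

```text
t: 4.75
eef_pos: [0.6476, -0.2022, 0.0876]
tcp_rot: [0.673, 0.739, -0.0, -0.0]
contact_force: [-1.9, -0.2, 3.0]
gripper_width: 0.0193
finger_force: 60.8
```

{"method": "servo_tool", "body": {
  "series": [
    [0, 0, 0.2, 0, 0, 0],
    [0, 0, 0.5, 0, 0, 0],
    [0, 0, 1, 0, 0, 0],
    [0, 0, 1, 0, 0, 0]
  ]
}}

```text
t: 5.15
eef_pos: [0.6521, -0.2025, 0.174]
tcp_rot: [0.673, 0.739, 0.003, 0.005]
contact_force: [1.4, -0.0, -0.3]
gripper_width: 0.0192
finger_force: 60.4
```

{"method": "servo_tool", "body": {
  "series": [
    [0, 0, 0.2, 0, 0, 0],
    [0.1, 0.4, 0.2, 0, 0, 0],
    [0.15, 0.8, 0.2, 0, 0, 0],
    [0.15, 0.9, 0.2, 0, 0, 0],
    [0.15, 0.9, 0.2, 0, 0, 0]
  ]
}}

```text
t: 5.65
eef_pos: [0.6599, -0.1272, 0.1835]
tcp_rot: [0.672, 0.741, 0.001, -0.0]
contact_force: [-0.2, 0.2, -2.0]
gripper_width: 0.0196
finger_force: 60.3
```

{"method": "servo_tool", "body": {
  "series": [
    [0.1, 0.4, 0, 0, 0, 0],
    [0.1, 0.8, 0, 0, 0, 0],
    [0.11, 0.89, 0, 0, 0, 0],
    [0.11, 0.89, 0, 0, 0, 0],
    [0.11, 0.89, 0, 0, 0, 0]
  ]
}}

```text
t: 6.15
eef_pos: [0.6683, -0.0618, 0.1831]
tcp_rot: [0.674, 0.739, -0.001, 0.001]
contact_force: [0.2, -0.9, -1.6]
gripper_width: 0.0193
finger_force: 60.3
```

Run:
```python
from h import *
s=state();print(s["t"],s["eef_pos"],s["contact_force"])
im,d,ci=grab("wrist");cv2.imwrite("pics/w2.png",im)
W=wcloud(d,ci)
m=(np.hypot(W[...,0]-.677,W[...,1]+.063)<.06)&(abs(W[...,2]-.055)<.004);circ(W[m])
np.savez("w2.npz",d=d,im=im,**{k:np.array(ci[k]) for k in("intrinsics","rvec","tvec")})
```

```text
6.15 [ 0.6683162  -0.06177104  0.1831277 ] [ 0.18427002 -0.89167982 -1.57036362]
circ [ 0.6686 -0.0587] 0.0427
```

View pics/w2.png

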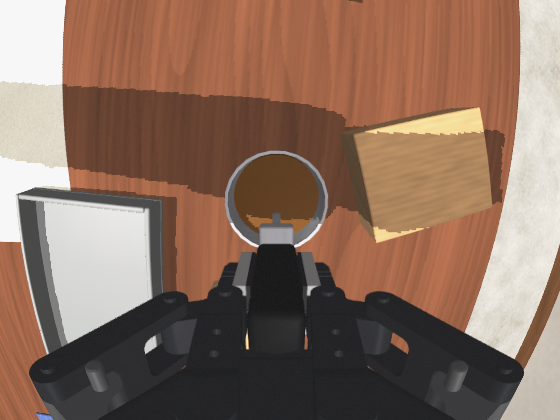

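The gauge is held straight in the fingers, with the blade tip over the oil pot at (277,215) and the pot rim centred near (277,200). Dipping now.

{"method": "servo_tool", "body": {
  "series": [
    [0, 0.03, -0.3, 0, 0, 0],
    [0, 0.03, -0.6, 0, 0, 0],
    [0, 0.03, -0.8, 0, 0, 0],
    [0, 0.03, -0.8, 0, 0, 0]
  ]
}}

```text
t: 6.6
eef_pos: [0.6664, -0.0584, 0.1166]
tcp_rot: [0.674, 0.739, -0.002, -0.002]
contact_force: [-0.4, -0.7, -1.8]
gripper_width: 0.0194
finger_force: 60.3
```

{"method": "servo_tool", "body": {
  "series": [
    [0, 0, -0.2, 0, 0, 0],
    [0, 0, -0.37, 0, 0, 0],
    [0, 0, -0.37, 0, 0, 0],
    [0, 0, -0.37, 0, 0, 0],
    [0, 0, -0.37, 0, 0, 0],
    [0, 0, -0.37, 0, 0, 0]
  ]
}}

```text
t: 7.2
eef_pos: [0.669, -0.0564, 0.0905]
tcp_rot: [0.673, 0.739, 0.0, 0.0]
contact_force: [1.2, 0.3, -0.6]
gripper_width: 0.0193
finger_force: 60.3
```

{"method": "servo_tool", "body": {
  "series": [
    [0, 0, 0.2, 0, 0, 0],
    [0, 0, 0.5, 0, 0, 0],
    [0, 0, 1, 0, 0, 0],
    [0, 0, 1, 0, 0, 0]
  ]
}}

```text
t: 7.6
eef_pos: [0.673, -0.0561, 0.1773]
tcp_rot: [0.673, 0.739, 0.004, 0.005]
contact_force: [1.8, 0.9, -1.2]
gripper_width: 0.0193
finger_force: 60.4
```

{"method": "servo_tool", "body": {
  "series": [
    [0, 0, 0.3, 0, 0, 0],
    [0, 0, 0.8, 0, 0, 0],
    [0, 0, 0.8, 0, 0, 0],
    [0, 0, 0.8, 0, 0, 0]
  ]
}}

```text
t: 8.0
eef_pos: [0.669, -0.0564, 0.2354]
tcp_rot: [0.673, 0.739, 0.001, 0.001]
contact_force: [-0.4, -0.3, -2.7]
gripper_width: 0.0194
finger_force: 60.4
```

```bash
cat > look.py <<'E'
from h import *
s=state();print(s["t"],np.round(s["eef_pos"],4),np.round(s["contact_force"],1))
for n in("top","scene"):
    im,d,ci=grab(n);c=cloud(d,ci);cv2.imwrite(f"pics/last_{n}.png",im)
    print(n)
    rep(c,"P1top",.42,.65,.325,.5,.098,.112); rep(c,"P2top",.42,.65,.16,.325,.098,.112)
    m=(np.hypot(c[...,0]-.668,c[...,1]+.0587)<.06)&(abs(c[...,2]-.055)<.004);circ(c[m])
E
python3 look.py
```

```text
8.0 [ 0.669  -0.0564  0.2354] [-0.4 -0.3 -2.7]
top
P1top 398 z 0.1047 rect [524.5 391.1] [63.7 51.6] 14.4
P2top 389 z 0.1048 rect [507.2 247.5] [52.1 62.5] 78.7
circ [ 0.6664 -0.0567] 0.0429
scene
P1top 344 z 0.1037 rect [528.4 390.5] [64.7 53.3] 11.5
P2top 299 z 0.1038 rect [511.9 244.9] [49.7 60.5] 77.9
circ [ 0.6679 -0.0584] 0.0433
```

{"method": "servo_tool", "body": {
  "series": [
    [-0.12, 0.4, 0, 0, 0, 0],
    [-0.24, 0.8, 0, 0, 0, 0.02],
    [-0.3, 0.94, 0, 0, 0, 0.044],
    [-0.3, 0.94, 0, 0, 0, 0.044]
  ]
}}

```text
t: 8.5
eef_pos: [0.6428, 0.0219, 0.2325]
tcp_rot: [0.619, 0.786, -0.0, -0.002]
contact_force: [0.2, -0.4, -1.9]
gripper_width: 0.0191
finger_force: 60.2
```

{"method": "servo_tool", "body": {
  "series": [
    [-0.12, 0.4, 0, 0, 0, 0],
    [-0.24, 0.8, 0, 0, 0, 0],
    [-0.3, 0.94, 0, 0, 0, 0]
  ]
}}

```text
t: 8.8
eef_pos: [0.6194, 0.0969, 0.2329]
tcp_rot: [0.62, 0.784, 0.0, -0.001]
contact_force: [0.2, 0.8, -1.9]
gripper_width: 0.0195
finger_force: 60.2
```

{"method": "servo_tool", "body": {
  "series": [
    [-0.12, 0.4, 0, 0, 0, 0],
    [-0.24, 0.8, 0, 0, 0, 0],
    [-0.3, 0.94, 0, 0, 0, 0]
  ]
}}

```text
t: 9.1
eef_pos: [0.5955, 0.1719, 0.2332]
tcp_rot: [0.62, 0.785, 0.0, -0.001]
contact_force: [0.1, 1.0, -1.0]
gripper_width: 0.0191
finger_force: 60.2
```

{"method": "servo_tool", "body": {
  "series": [
    [-0.12, 0.4, 0, 0, 0, 0],
    [-0.24, 0.8, 0, 0, 0, 0],
    [-0.3, 0.94, 0, 0, 0, 0]
  ]
}}

```text
t: 9.4
eef_pos: [0.5716, 0.2469, 0.2333]
tcp_rot: [0.62, 0.785, 0.0, -0.001]
contact_force: [-1.1, 0.8, -1.6]
gripper_width: 0.0191
finger_force: 60.2
```

{"method": "servo_tool", "body": {
  "series": [
    [-0.12, 0.4, 0, 0, 0, 0],
    [-0.24, 0.8, 0, 0, 0, 0],
    [-0.3, 0.94, 0, 0, 0, 0],
    [-0.3, 0.94, 0, 0, 0, 0]
  ]
}}

```text
t: 9.8
eef_pos: [0.548, 0.3203, 0.2333]
tcp_rot: [0.62, 0.785, -0.0, -0.0]
contact_force: [0.1, -1.1, -1.2]
gripper_width: 0.0193
finger_force: 60.2
```

Run:
```python
from h import *
s=state();print(s["t"],s["eef_pos"],s["tcp_rot"])
im,d,ci=grab("wrist");cv2.imwrite("pics/w3.png",im)
W=wcloud(d,ci)
rep(W,"P1",.42,.65,.325,.5,.098,.112);rep(W,"P2",.42,.65,.16,.325,.098,.112)
np.savez("w3.npz",d=d,im=im,**{k:np.array(ci[k]) for k in("intrinsics","rvec","tvec")})
```

```text
9.8 [0.54795566 0.32031811 0.23330923] [ 6.20022887e-01  7.84583657e-01 -2.71004776e-04 -1.77148791e-04]
P1 3776 z 0.1045 rect [526.4 389.4] [63.8 49.9] 13.4
P2 1593 z 0.1044 rect [500.3 247.3] [50.7 46.6] 77.7
```

View pics/w3.png

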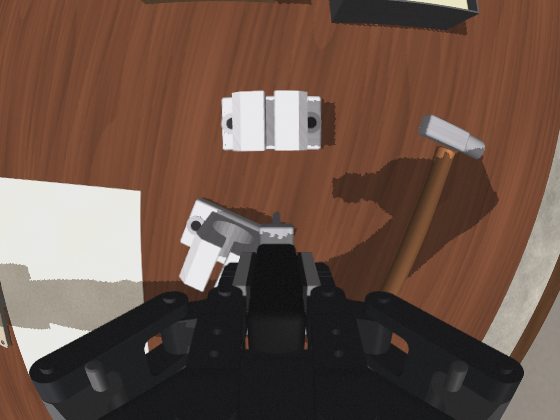

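P1's top is flat and clear, with its slot seen at (270,120) along the image's vertical, parallel to the blade. P2 is at lower left, partly behind the gauge. I'll go above P1 and look again.

{"method": "servo_tool", "body": {
  "series": [
    [-0.13, 0.4, 0, 0, 0, 0],
    [-0.26, 0.86, 0, 0, 0, 0],
    [-0.26, 0.86, -0.2, 0, 0, 0],
    [-0.26, 0.86, -0.45, 0, 0, 0],
    [-0.26, 0.86, -0.45, 0, 0, 0],
    [-0.26, 0.86, -0.45, 0, 0, 0]
  ]
}}

```text
t: 10.45
eef_pos: [0.5292, 0.3858, 0.1976]
tcp_rot: [0.622, 0.783, -0.001, 0.001]
contact_force: [0.2, -0.5, -1.7]
gripper_width: 0.0194
finger_force: 60.2
```

Run:
```python
from h import *
s=state();print(s["t"],s["eef_pos"],s["tcp_rot"])
im,d,ci=grab("wrist");cv2.imwrite("pics/w4.png",cv2.resize(im[120:330,140:420],None,fx=2.8,fy=2.8))
W=wcloud(d,ci)
np.savez("w4.npz",d=d,im=im,**{k:np.array(ci[k]) for k in("intrinsics","rvec","tvec")})
p=rep(W,"P1",.42,.65,.325,.5,.1,.112)
a=np.radians(13.4);e=np.array([np.cos(a),np.sin(a)]);f=np.array([-e[1],e[0]])
q=np.array(s["eef_pos"][:2])
u=(p[:,:2]-q)@e;v=(p[:,:2]-q)@f
print("u range",u.min(),u.max(),"v",v.min(),v.max(),"ears",u[u<0].max(),u[u>0].min())
m=(np.hypot(W[...,0]-q[0],W[...,1]-q[1])<.04)&(W[...,2]>.12)&(W[...,2]<.16)
g=W[m];gu=(g[:,:2]-q)@e;gv=(g[:,:2]-q)@f;k=(g[:,2]<.165)
for zlo in(.115,.12,.13,.14,.15):
    m=(np.hypot(W[...,0]-q[0],W[...,1]-q[1])<.05)&(W[...,2]>zlo)&(W[...,2]<zlo+.01);g=W[m]
    if len(g): gu=(g[:,:2]-q)@e;gv=(g[:,:2]-q)@f;print(zlo,len(g),gu.min().round(4),gu.max().round(4),gv.min().round(4),gv.max().round(4))
```

```text
10.45 [0.52921235 0.38576983 0.19755598] [ 6.22032352e-01  7.82990903e-01 -7.21903553e-04  6.90558525e-04]
P1 3790 z 0.1048 rect [526.3 389.6] [60.  50.8] 13.9
u range -0.03196652085351823 0.027910480873718932 v -0.021222757958399684 0.029969838648366453 ears -0.005540068468952647 0.0022153039352567497
0.115 1 0.0021 0.0021 0.0083 0.0083
0.12 7 0.0 0.0027 0.0083 0.0092
0.13 27 -0.0013 0.0033 0.009 0.0097
0.14 39 -0.0012 0.0033 0.0089 0.0097
0.15 9 -0.0011 0.0031 0.009 0.0096
```

View pics/w4.png

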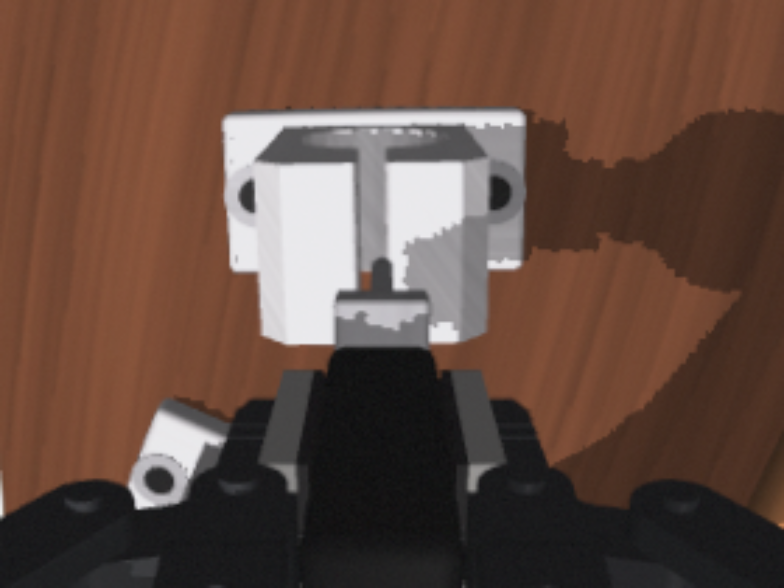

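{"method": "servo_tool", "body": {
  "series": [
    [-0.047, 0.053, 0, 0, 0, 0],
    [-0.047, 0.053, 0, 0, 0, 0],
    [-0.047, 0.053, 0, 0, 0, 0],
    [-0.047, 0.053, 0, 0, 0, 0]
  ]
}}

```text
t: 10.9
eef_pos: [0.5241, 0.3926, 0.1981]
tcp_rot: [0.621, 0.784, 0.0, 0.0]
contact_force: [-0.3, -0.0, -1.7]
gripper_width: 0.0195
finger_force: 60.2
```

```bash
cat > rel.py <<'E'
from h import *
import sys
yaw=float(sys.argv[1]);y0=float(sys.argv[2]);y1=float(sys.argv[3]);zt=.1046
s=state();print(s["t"],np.round(s["eef_pos"],4),"toolyaw",2*np.degrees(np.arctan2(s["tcp_rot"][1],s["tcp_rot"][0]))-90)
im,d,ci=grab("wrist");W=wcloud(d,ci)
p=rep(W,"P",.42,.65,y0,y1,.1,.112)
a=np.radians(yaw);e=np.array([np.cos(a),np.sin(a)]);f=np.array([-e[1],e[0]]);q=np.array(s["eef_pos"][:2])
u=(p[:,:2]-q)@e;v=(p[:,:2]-q)@f
# slot edges per v bin
for lo in np.arange(v.min(),v.max(),.008):
    b=u[(v>=lo)&(v<lo+.008)]; b=np.sort(b); 
    if len(b)>20:
        g=np.diff(b);i=g.argmax();print("v",lo.round(3),"gap",b[i].round(4),b[i+1].round(4),"mid",((b[i]+b[i+1])/2).round(4))
print("v mid",(v.min()+v.max())/2,"u mid",(u.min()+u.max())/2)
tz=s["eef_pos"][2]-.0756
m=(np.hypot(W[...,0]-q[0],W[...,1]-q[1])<.02)&(W[...,2]>tz+.004)&(W[...,2]<tz+.045)&(W[...,2]>.115);g=W[m]
gu=(g[:,:2]-q)@e;gv=(g[:,:2]-q)@f;k=gv>.005
print("blade",k.sum(),gu[k].min().round(4),gu[k].max().round(4),"v",np.median(gv[k]).round(4))
E
python3 rel.py 13.4 .325 .5
```

```text
10.9 [0.5241 0.3926 0.1981] toolyaw 13.26191638430609
P 3466 z 0.1047 rect [526.  389.5] [60.6 50.8] 14.5
v -0.029 gap -0.0125 0.0138 mid 0.0006
v -0.021 gap -0.0123 0.0138 mid 0.0007
v -0.013 gap -0.0114 0.0136 mid 0.0011
v -0.005 gap -0.0023 0.006 mid 0.0018
v 0.003 gap -0.0023 0.0059 mid 0.0018
v 0.011 gap -0.0029 0.0059 mid 0.0015
v 0.019 gap -0.0029 0.0059 mid 0.0015
v mid -0.0035518674807071514 u mid 0.0008548171345795896
blade 80 -0.0013 0.0034 v 0.0094
```

{"method": "servo_tool", "body": {
  "series": [
    [0.01, -0.01, 0, 0, 0, 0],
    [0.01, -0.01, -0.15, 0, 0, 0],
    [0.01, -0.01, -0.25, 0, 0, 0],
    [0.01, -0.01, -0.32, 0, 0, 0],
    [0.01, -0.01, -0.38, 0, 0, 0],
    [0.01, -0.01, -0.44, 0, 0, 0],
    [0.01, -0.01, -0.5, 0, 0, 0],
    [0.01, -0.01, -0.5, 0, 0, 0]
  ]
}}

```text
t: 11.75
eef_pos: [0.5244, 0.3914, 0.1569]
tcp_rot: [0.621, 0.784, -0.001, -0.0]
contact_force: [-0.0, -0.0, -1.5]
gripper_width: 0.0194
finger_force: 60.2
```

{"method": "servo_tool", "body": {
  "series": [
    [0, 0, -0.06, 0, 0, 0],
    [0, 0, -0.12, 0, 0, 0],
    [0, 0, -0.18, 0, 0, 0],
    [0, 0, -0.23, 0, 0, 0],
    [0, 0, -0.28, 0, 0, 0],
    [0, 0, -0.31, 0, 0, 0],
    [0, 0, -0.31, 0, 0, 0]
  ]
}}

```text
t: 12.45
eef_pos: [0.5245, 0.3916, 0.1324]
tcp_rot: [0.621, 0.784, -0.0, -0.0]
contact_force: [-0.5, 0.1, -1.7]
gripper_width: 0.0192
finger_force: 60.2
```

{"method": "servo_tool", "body": {
  "series": [
    [0, 0, -0.01, 0, 0, 0],
    [0, 0, -0.02, 0, 0, 0],
    [0, 0, -0.03, 0, 0, 0],
    [0, 0, -0.03, 0, 0, 0]
  ]
}}

```text
t: 12.85
eef_pos: [0.5248, 0.3918, 0.1306]
tcp_rot: [0.621, 0.784, 0.0, 0.0]
contact_force: [-0.2, -0.2, -1.5]
gripper_width: 0.0193
finger_force: 60.4
```

{"method": "servo_tool", "body": {
  "series": [
    [0, 0, -0.01, 0, 0, 0],
    [0, 0, -0.02, 0, 0, 0],
    [0, 0, -0.02, 0, 0, 0],
    [0, 0, -0.02, 0, 0, 0]
  ]
}}

```text
t: 13.25
eef_pos: [0.5248, 0.3919, 0.1306]
tcp_rot: [0.621, 0.784, 0.0, 0.0]
contact_force: [-2.2, -1.7, 7.7]
gripper_width: 0.0194
finger_force: 61.7
```

{"method": "servo_tool", "body": {
  "series": [
    [0, 0, -0.01, 0, 0, 0],
    [0, 0, -0.01, 0, 0, 0],
    [0, 0, -0.01, 0, 0, 0],
    [0, 0, -0.01, 0, 0, 0]
  ]
}}

```text
t: 13.65
eef_pos: [0.5248, 0.3919, 0.1305]
tcp_rot: [0.621, 0.784, 0.0, 0.0]
contact_force: [-3.2, -4.0, 12.0]
gripper_width: 0.0193
finger_force: 62.3
```

{"method": "servo_tool", "body": {
  "series": [
    [0, 0, 0.1, 0, 0, 0],
    [0, 0, 0.3, 0, 0, 0],
    [0, 0, 0.55, 0, 0, 0],
    [0, 0, 0.8, 0, 0, 0],
    [0, 0, 0.95, 0, 0, 0]
  ]
}}

```text
t: 14.15
eef_pos: [0.5252, 0.3923, 0.2058]
tcp_rot: [0.621, 0.784, 0.001, 0.0]
contact_force: [0.4, -0.2, -1.5]
gripper_width: 0.0191
finger_force: 60.3
```

{"method": "servo_tool", "body": {
  "series": [
    [-0.05, -0.2, 0.2, 0, 0, -0.02],
    [-0.1, -0.6, 0.3, 0, 0, -0.06],
    [-0.1, -0.9, 0.3, 0, 0, -0.1],
    [-0.1, -0.9, 0.3, 0, 0, -0.14],
    [-0.1, -0.9, 0.3, 0, 0, -0.14]
  ]
}}

```text
t: 14.65
eef_pos: [0.5169, 0.3189, 0.2283]
tcp_rot: [0.777, 0.629, 0.0, 0.0]
contact_force: [-0.7, 1.1, -0.9]
gripper_width: 0.0196
finger_force: 60.2
```

```bash
python3 look.py
```

```text
14.65 [0.5169 0.3189 0.2283] [-0.7  1.1 -0.9]
top
P1top 2
P2top 397 z 0.1048 rect [507.  247.3] [50.5 63.7] 78.4
circ [ 0.6663 -0.0568] 0.043
scene
P1top 341 z 0.1038 rect [527.  390.2] [60.7 53. ] 11.7
P2top 300 z 0.1039 rect [511.2 245. ] [49.9 57.8] 78.1
circ [ 0.6677 -0.0585] 0.0432
```

{"method": "servo_tool", "body": {
  "series": [
    [-0.05, -0.4, 0, 0, 0, 0],
    [-0.11, -0.8, 0, 0, 0, 0],
    [-0.11, -0.9, -0.2, 0, 0, 0],
    [-0.11, -0.9, -0.38, 0, 0, 0],
    [-0.11, -0.9, -0.38, 0, 0, 0],
    [-0.11, -0.9, -0.38, 0, 0, 0],
    [-0.11, -0.9, -0.38, 0, 0, 0]
  ]
}}

```text
t: 15.45
eef_pos: [0.5082, 0.2489, 0.1983]
tcp_rot: [0.776, 0.63, 0.001, -0.0]
contact_force: [-0.1, -0.1, -2.1]
gripper_width: 0.0191
finger_force: 60.3
```

```bash
python3 rel.py -12 .17 .325
```

```text
15.45 [0.5082 0.2489 0.1983] toolyaw -11.827751163203686
P 3463 z 0.1047 rect [509.  245.5] [50.9 60.2] 78.3
v -0.029 gap -0.012 0.0142 mid 0.0011
v -0.021 gap -0.0119 0.0143 mid 0.0012
v -0.013 gap -0.0103 0.014 mid 0.0019
v -0.005 gap -0.0027 0.0056 mid 0.0014
v 0.003 gap -0.0027 0.0055 mid 0.0014
v 0.011 gap -0.0027 0.0054 mid 0.0014
v 0.019 gap -0.0027 0.0054 mid 0.0014
v mid -0.003211415074189627 u mid 0.00138184994488812
blade 77 -0.001 0.0036 v 0.0099
```

{"method": "servo_tool", "body": {
  "series": [
    [0, -0.01, -0.1, 0, 0, 0],
    [0, -0.01, -0.2, 0, 0, 0],
    [0, -0.01, -0.28, 0, 0, 0],
    [0, -0.01, -0.34, 0, 0, 0],
    [0, -0.01, -0.4, 0, 0, 0],
    [0, -0.01, -0.46, 0, 0, 0],
    [0, -0.01, -0.5, 0, 0, 0],
    [0, -0.01, -0.5, 0, 0, 0]
  ]
}}

```text
t: 16.3
eef_pos: [0.5077, 0.2468, 0.1572]
tcp_rot: [0.777, 0.63, -0.0, -0.0]
contact_force: [-0.2, 1.3, -0.8]
gripper_width: 0.0194
finger_force: 60.3
```

{"method": "servo_tool", "body": {
  "series": [
    [0, 0, -0.06, 0, 0, 0],
    [0, 0, -0.12, 0, 0, 0],
    [0, 0, -0.18, 0, 0, 0],
    [0, 0, -0.23, 0, 0, 0],
    [0, 0, -0.28, 0, 0, 0],
    [0, 0, -0.31, 0, 0, 0],
    [0, 0, -0.31, 0, 0, 0]
  ]
}}

```text
t: 17.0
eef_pos: [0.5077, 0.2468, 0.1325]
tcp_rot: [0.777, 0.63, -0.0, -0.0]
contact_force: [0.4, -0.2, -2.4]
gripper_width: 0.0189
finger_force: 60.3
```

{"method": "servo_tool", "body": {
  "series": [
    [0, 0, -0.01, 0, 0, 0],
    [0, 0, -0.02, 0, 0, 0],
    [0, 0, -0.03, 0, 0, 0],
    [0, 0, -0.04, 0, 0, 0],
    [0, 0, -0.04, 0, 0, 0]
  ]
}}

```text
t: 17.5
eef_pos: [0.5081, 0.247, 0.1305]
tcp_rot: [0.777, 0.63, 0.0, 0.0]
contact_force: [-1.4, 0.0, 4.6]
gripper_width: 0.0197
finger_force: 61.2
```

{"method": "servo_tool", "body": {
  "series": [
    [0, 0, -0.02, 0, 0, 0],
    [0, 0, -0.02, 0, 0, 0],
    [0, 0, -0.02, 0, 0, 0],
    [0, 0, -0.02, 0, 0, 0]
  ]
}}

```text
t: 17.9
eef_pos: [0.5081, 0.247, 0.1305]
tcp_rot: [0.777, 0.63, 0.001, 0.0]
contact_force: [-3.5, -3.0, 17.5]
gripper_width: 0.019
finger_force: 62.8
```

{"method": "servo_tool", "body": {
  "series": [
    [0, 0, 0.1, 0, 0, 0],
    [0, 0, 0.3, 0, 0, 0],
    [0, 0, 0.55, 0, 0, 0],
    [0, 0, 0.8, 0, 0, 0],
    [0, 0, 0.98, 0, 0, 0]
  ]
}}

```text
t: 18.4
eef_pos: [0.5083, 0.2472, 0.2079]
tcp_rot: [0.777, 0.63, 0.001, 0.0]
contact_force: [1.0, 0.7, -1.1]
gripper_width: 0.0193
finger_force: 60.2
```

{"method": "servo_tool", "body": {
  "series": [
    [0.1, -0.3, 0.2, 0, 0, 0.03],
    [0.2, -0.6, 0.2, 0, 0, 0.06],
    [0.29, -0.93, 0.2, 0, 0, 0.096],
    [0.29, -0.93, 0.2, 0, 0, 0.096]
  ]
}}

```text
t: 18.8
eef_pos: [0.5326, 0.167, 0.2224]
tcp_rot: [0.675, 0.738, -0.001, 0.001]
contact_force: [-0.0, -1.0, -1.3]
gripper_width: 0.0192
finger_force: 60.2
```

{"method": "servo_tool", "body": {
  "series": [
    [0.12, -0.4, 0, 0, 0, 0],
    [0.24, -0.8, 0, 0, 0, 0],
    [0.29, -0.93, 0, 0, 0, 0]
  ]
}}

```text
t: 19.1
eef_pos: [0.5551, 0.094, 0.2223]
tcp_rot: [0.675, 0.737, -0.001, 0.001]
contact_force: [0.2, -0.6, -2.2]
gripper_width: 0.0194
finger_force: 60.2
```

{"method": "servo_tool", "body": {
  "series": [
    [0.12, -0.4, 0, 0, 0, 0],
    [0.24, -0.8, 0, 0, 0, 0],
    [0.29, -0.93, 0, 0, 0, 0]
  ]
}}

```text
t: 19.4
eef_pos: [0.5782, 0.02, 0.2223]
tcp_rot: [0.675, 0.738, -0.001, 0.001]
contact_force: [0.1, -0.0, -1.4]
gripper_width: 0.0192
finger_force: 60.2
```

{"method": "servo_tool", "body": {
  "series": [
    [0.12, -0.4, 0, 0, 0, 0],
    [0.24, -0.8, 0, 0, 0, 0],
    [0.29, -0.93, 0, 0, 0, 0]
  ]
}}

```text
t: 19.7
eef_pos: [0.6013, -0.054, 0.2222]
tcp_rot: [0.675, 0.738, -0.001, 0.001]
contact_force: [0.5, -0.5, -1.1]
gripper_width: 0.0197
finger_force: 60.2
```

{"method": "servo_tool", "body": {
  "series": [
    [0.12, -0.4, 0, 0, 0, 0],
    [0.24, -0.8, 0, 0, 0, 0],
    [0.29, -0.93, 0, 0, 0, 0],
    [0.29, -0.93, 0, 0, 0, 0]
  ]
}}

```text
t: 20.1
eef_pos: [0.6241, -0.1258, 0.2221]
tcp_rot: [0.674, 0.738, 0.0, -0.0]
contact_force: [-0.6, 0.1, -0.2]
gripper_width: 0.0193
finger_force: 60.2
```

{"method": "servo_tool", "body": {
  "series": [
    [0.15, -0.4, 0, 0, 0, 0],
    [0.29, -0.8, 0, 0, 0, 0],
    [0.29, -0.95, -0.2, 0, 0, 0],
    [0.29, -0.95, -0.5, 0, 0, 0],
    [0.29, -0.95, -0.7, 0, 0, 0],
    [0.29, -0.95, -0.7, 0, 0, 0],
    [0.29, -0.95, -0.7, 0, 0, 0]
  ]
}}

```text
t: 20.8
eef_pos: [0.6472, -0.1985, 0.1665]
tcp_rot: [0.673, 0.74, 0.0, -0.001]
contact_force: [-0.4, 0.3, -1.8]
gripper_width: 0.0191
finger_force: 60.2
```

Run:
```python
from h import *
s=state();print(s["t"],np.round(s["eef_pos"],4))
im,d,ci=grab("wrist");cv2.imwrite("pics/w5.png",cv2.resize(im[120:330,140:420],None,fx=2.8,fy=2.8))
W=wcloud(d,ci);rep(W,"stand",.58,.72,-.28,-.13,.058,.067)
```

```text
20.8 [ 0.6472 -0.1985  0.1665]
stand 6095 z 0.0623 rect [ 645.8 -202.8] [70.1 77. ] 5.3
```

View pics/w5.png

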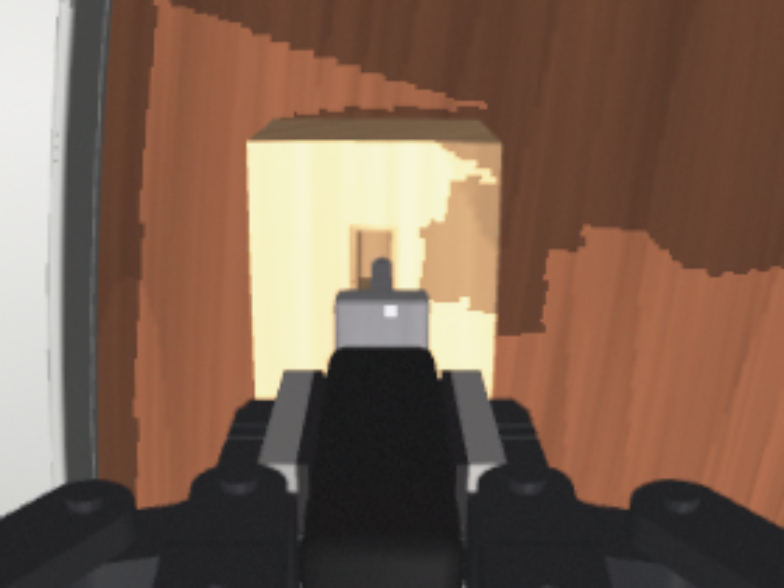

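The stand slot is at columns 351–397 and the blade at 382, so the blade sits about 1.5 mm too far in +x. I'll shift it and lower gently.

{"method": "servo_tool", "body": {
  "series": [
    [-0.015, -0.047, 0, 0, 0, 0],
    [-0.015, -0.047, 0, 0, 0, 0],
    [-0.015, -0.047, -0.15, 0, 0, 0],
    [-0.015, -0.047, -0.25, 0, 0, 0],
    [-0.015, -0.047, -0.35, 0, 0, 0],
    [-0.015, -0.047, -0.42, 0, 0, 0],
    [-0.015, -0.047, -0.48, 0, 0, 0],
    [-0.015, -0.047, -0.48, 0, 0, 0]
  ]
}}

```text
t: 21.65
eef_pos: [0.6454, -0.2047, 0.1271]
tcp_rot: [0.673, 0.739, -0.0, -0.001]
contact_force: [1.2, -0.7, -1.8]
gripper_width: 0.0192
finger_force: 60.2
```

{"method": "servo_tool", "body": {
  "series": [
    [0.005, 0.02, 0, 0, 0, 0],
    [0.005, 0.02, -0.1, 0, 0, 0],
    [0.005, 0.02, -0.2, 0, 0, 0],
    [0.005, 0.02, -0.3, 0, 0, 0],
    [0.005, 0.02, -0.38, 0, 0, 0],
    [0.005, 0.02, -0.44, 0, 0, 0],
    [0.005, 0.02, -0.46, 0, 0, 0],
    [0.005, 0.02, -0.46, 0, 0, 0]
  ]
}}

```text
t: 22.45
eef_pos: [0.6462, -0.2031, 0.091]
tcp_rot: [0.673, 0.739, -0.0, -0.0]
contact_force: [0.4, 0.1, -1.8]
gripper_width: 0.0193
finger_force: 60.2
```

{"method": "servo_tool", "body": {
  "series": [
    [0, 0, -0.01, 0, 0, 0],
    [0, 0, -0.02, 0, 0, 0],
    [0, 0, -0.03, 0, 0, 0],
    [0, 0, -0.04, 0, 0, 0],
    [0, 0, -0.04, 0, 0, 0]
  ]
}}

```text
t: 22.95
eef_pos: [0.6463, -0.2032, 0.0881]
tcp_rot: [0.673, 0.739, -0.0, -0.0]
contact_force: [0.9, 0.1, -1.0]
gripper_width: 0.0191
finger_force: 60.2
```

{"method": "servo_tool", "body": {
  "series": [
    [0, 0, -0.01, 0, 0, 0],
    [0, 0, -0.015, 0, 0, 0],
    [0, 0, -0.02, 0, 0, 0],
    [0, 0, -0.02, 0, 0, 0]
  ]
}}

```text
t: 23.35
eef_pos: [0.6464, -0.2032, 0.0876]
tcp_rot: [0.673, 0.739, 0.0, 0.0]
contact_force: [-2.6, 0.6, 6.9]
gripper_width: 0.0189
finger_force: 61.3
```

{"method": "servo_tool", "body": {
  "series": [
    [0, 0, 0.02, 0, 0, 0],
    [0, 0, 0.02, 0, 0, 0],
    [0, 0, 0.02, 0, 0, 0],
    [0, 0, 0.02, 0, 0, 0],
    [0, 0, 0.02, 0, 0, 0],
    [0, 0, 0.02, 0, 0, 0]
  ],
  "claw": 1
}}

```text
t: 23.95
eef_pos: [0.6463, -0.2032, 0.088]
tcp_rot: [0.673, 0.739, 0.0, -0.0]
contact_force: [-0.8, 0.7, 0.0]
gripper_width: 0.0853
finger_force: 0.0
```

{"method": "servo_tool", "body": {
  "series": [
    [0, 0, 0.2, 0, 0, 0],
    [0, 0, 0.5, 0, 0, 0],
    [0, 0, 1, 0, 0, 0],
    [0, 0, 1, 0, 0, 0]
  ]
}}

```text
t: 24.35
eef_pos: [0.6506, -0.2038, 0.1753]
tcp_rot: [0.673, 0.739, 0.003, 0.005]
contact_force: [-0.2, -0.9, 0.2]
gripper_width: 0.0856
finger_force: 0.0
```

{"method": "servo_tool", "body": {
  "series": [
    [0, 0, 0.6, 0, 0, 0],
    [-0.15, 0.4, 0.7, 0, 0, 0.04],
    [-0.29, 0.8, 0.7, 0, 0, 0.08],
    [-0.29, 0.94, 0.7, 0, 0, 0.12],
    [-0.29, 0.94, 0.7, 0, 0, 0.135]
  ]
}}

```text
t: 24.85
eef_pos: [0.6232, -0.1245, 0.2256]
tcp_rot: [0.499, 0.866, 0.001, 0.0]
contact_force: [0.0, -0.4, 0.2]
gripper_width: 0.0854
finger_force: 0.0
```

```bash
cat >> look.py <<'E'
    rep(c,"stand",.58,.72,-.28,-.13,.056,.067);rep(c,"handle",.58,.7,-.25,-.15,.085,.146)
E
python3 look.py
```

```text
24.85 [ 0.6232 -0.1245  0.2256] [ 0.  -0.4  0.2]
top
P1top 403 z 0.1049 rect [524.3 391.3] [63.6 52. ] 14.0
P2top 391 z 0.105 rect [504.1 274.2] [50.9 63.5] 76.6
circ [ 0.6664 -0.0569] 0.0431
stand 0
handle 0
scene
P1top 347 z 0.1036 rect [528.4 390.2] [60.7 51.6] 13.4
P2top 298 z 0.1038 rect [506.9 272.1] [49.5 61.4] 76.4
circ [ 0.6678 -0.0585] 0.0432
stand 575 z 0.0616 rect [ 645.5 -204.2] [75.  80.7] 5.5
handle 246 z 0.1166 rect [ 648.4 -204.5] [21.1 20.1] 4.9
```

P2 has been knocked about 27 mm towards P1 since it was checked, and it still stands. The gauge is back in its stand. Heading for P2 at its new place.

{"method": "servo_tool", "body": {
  "series": [
    [-0.12, 0.4, 0, 0, 0, 0.04],
    [-0.24, 0.8, 0, 0, 0, 0.085],
    [-0.3, 0.99, 0, 0, 0, 0.129],
    [-0.3, 0.99, 0, 0, 0, 0.129]
  ]
}}

```text
t: 25.35
eef_pos: [0.5987, -0.0461, 0.2248]
tcp_rot: [0.317, 0.948, 0.001, -0.0]
contact_force: [0.0, -0.2, 0.2]
gripper_width: 0.0852
finger_force: 0.0
```

{"method": "servo_tool", "body": {
  "series": [
    [-0.12, 0.4, 0, 0, 0, 0.04],
    [-0.24, 0.8, 0, 0, 0, 0.085],
    [-0.3, 0.99, 0, 0, 0, 0.129],
    [-0.3, 0.99, 0, 0, 0, 0.129]
  ]
}}

```text
t: 25.75
eef_pos: [0.5752, 0.0315, 0.2244]
tcp_rot: [0.122, 0.993, 0.0, 0.0]
contact_force: [-0.6, -0.1, 0.2]
gripper_width: 0.0854
finger_force: 0.0
```

{"method": "servo_tool", "body": {
  "series": [
    [-0.12, 0.4, 0, 0, 0, 0],
    [-0.24, 0.8, 0, 0, 0, 0],
    [-0.3, 0.99, 0, 0, 0, 0]
  ]
}}

```text
t: 26.05
eef_pos: [0.5515, 0.1101, 0.2243]
tcp_rot: [0.124, 0.992, 0.0, 0.0]
contact_force: [-0.8, -0.4, -0.2]
gripper_width: 0.0854
finger_force: 0.0
```

{"method": "servo_tool", "body": {
  "series": [
    [-0.12, 0.4, 0, 0, 0, 0],
    [-0.24, 0.8, 0, 0, 0, 0],
    [-0.3, 0.99, 0, 0, 0, 0],
    [-0.3, 0.99, 0, 0, 0, 0]
  ]
}}

```text
t: 26.45
eef_pos: [0.5273, 0.1898, 0.2243]
tcp_rot: [0.121, 0.993, 0.0, 0.0]
contact_force: [-0.9, -0.9, 0.0]
gripper_width: 0.0854
finger_force: 0.0
```

```bash
cat > wl.py <<'E'
from h import *
import sys
y0,y1=map(float,sys.argv[1:3])
s=state();print(s["t"],np.round(s["eef_pos"],4),"toolyaw",2*np.degrees(np.arctan2(s["tcp_rot"][1],s["tcp_rot"][0]))-90)
im,d,ci=grab("wrist");cv2.imwrite("pics/wl.png",im);W=wcloud(d,ci)
rep(W,"P",.38,.65,y0,y1,.1,.112)
rep(W,"foot",.38,.65,y0,y1,.012,.02)
E
python3 wl.py .2 .345
```

```text
26.45 [0.5273 0.1898 0.2243] toolyaw 76.10183839441811
P 3479 z 0.1048 rect [505.8 272.2] [51. 61.] 76.7
foot 1750 z 0.0164 rect [505.3 271.9] [ 59.9 110.2] 76.1
```

{"method": "servo_tool", "body": {
  "series": [
    [-0.14, 0.4, 0, 0, 0, 0],
    [-0.28, 0.8, 0, 0, 0, 0],
    [-0.28, 1, 0, 0, 0, 0],
    [-0.28, 1, 0, 0, 0, 0],
    [-0.28, 1, -0.3, 0, 0, 0],
    [-0.28, 1, -0.6, 0, 0, 0],
    [-0.28, 1, -0.9, 0, 0, 0],
    [-0.28, 1, -0.9, 0, 0, 0]
  ]
}}

```text
t: 27.3
eef_pos: [0.5046, 0.2636, 0.149]
tcp_rot: [0.123, 0.992, -0.003, -0.002]
contact_force: [-0.9, -1.1, 0.5]
gripper_width: 0.0858
finger_force: 0.0
```

```bash
python3 wl.py .2 .345
```

```text
27.3 [0.5046 0.2636 0.149 ] toolyaw 75.81337004152766
P 6414 z 0.1048 rect [505.4 272.7] [50.2 60.3] 76.7
foot 1950 z 0.0166 rect [465.9 281.6] [60.6 29.2] 79.3
```

View pics/wl.png

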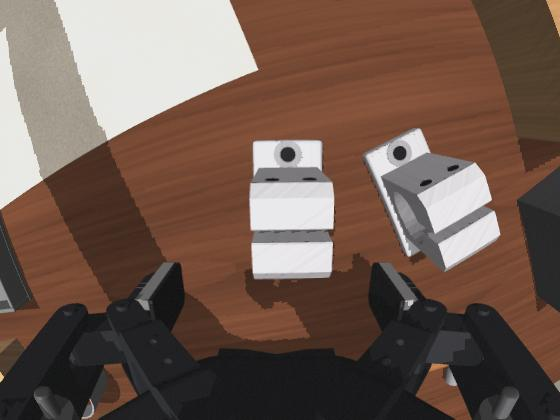

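P2 sits at columns 250–334 between the open fingers (165 to 390). The tool needs about 9 mm more in +y, and the right finger will clear P1.

{"method": "servo_tool", "body": {
  "series": [
    [0.005, 0.08, 0, 0, 0, 0],
    [0.005, 0.08, 0, 0, 0, 0],
    [0.005, 0.08, 0, 0, 0, 0]
  ]
}}

```text
t: 27.65
eef_pos: [0.5058, 0.2757, 0.1533]
tcp_rot: [0.121, 0.993, 0.001, 0.001]
contact_force: [-0.1, 0.3, -0.5]
gripper_width: 0.0853
finger_force: 0.0
```

{"method": "servo_tool", "body": {
  "series": [
    [-0.008, -0.036, 0, 0, 0, 0],
    [-0.008, -0.036, -0.2, 0, 0, 0],
    [-0.008, -0.036, -0.45, 0, 0, 0],
    [-0.008, -0.036, -0.7, 0, 0, 0],
    [-0.008, -0.036, -0.9, 0, 0, 0],
    [-0.008, -0.036, -0.98, 0, 0, 0],
    [-0.008, -0.036, -0.98, 0, 0, 0],
    [-0.008, -0.036, -0.98, 0, 0, 0]
  ]
}}

```text
t: 28.45
eef_pos: [0.5048, 0.2726, 0.0744]
tcp_rot: [0.121, 0.993, 0.0, 0.0]
contact_force: [-0.5, 0.0, -0.2]
gripper_width: 0.0853
finger_force: 0.0
```

{"method": "servo_tool", "body": {
  "series": [
    [0, 0, 0, 0, 0, 0],
    [0, 0, 0, 0, 0, 0],
    [0, 0, 0, 0, 0, 0],
    [0, 0, 0, 0, 0, 0],
    [0, 0, 0, 0, 0, 0],
    [0, 0, 0, 0, 0, 0],
    [0, 0, 0, 0, 0, 0]
  ],
  "claw": -1,
  "newtons": 80
}}

```text
t: 29.15
eef_pos: [0.5051, 0.2729, 0.0748]
tcp_rot: [0.121, 0.993, 0.001, 0.001]
contact_force: [-0.2, -0.2, 5.7]
gripper_width: 0.0484
finger_force: 82.5
```

{"method": "servo_tool", "body": {
  "series": [
    [0, 0, 0.1, 0, 0, 0],
    [0, 0, 0.3, 0, 0, 0],
    [0, 0, 0.6, 0, 0, 0],
    [0, 0, 1, 0, 0, 0],
    [0, 0, 1, 0, 0, 0]
  ]
}}

```text
t: 29.65
eef_pos: [0.5061, 0.2738, 0.1569]
tcp_rot: [0.121, 0.993, 0.002, 0.002]
contact_force: [1.0, 1.4, -6.4]
gripper_width: 0.049
finger_force: 84.3
```

{"method": "servo_tool", "body": {
  "series": [
    [0, -0.1, 0.2, 0, 0, 0],
    [-0.05, -0.4, 0.3, 0, 0, 0.02],
    [-0.08, -0.8, 0.3, 0, 0, 0.05],
    [-0.08, -0.98, 0.3, 0, 0, 0.074],
    [-0.08, -0.98, 0.3, 0, 0, 0.074]
  ]
}}

```text
t: 30.15
eef_pos: [0.4972, 0.1884, 0.1762]
tcp_rot: [0.007, 1.0, -0.003, -0.002]
contact_force: [-0.3, -0.1, -6.8]
gripper_width: 0.0486
finger_force: 85.1
```

{"method": "servo_tool", "body": {
  "series": [
    [-0.04, -0.4, 0, 0, 0, 0],
    [-0.06, -0.8, 0, 0, 0, 0],
    [-0.08, -0.98, 0, 0, 0, 0]
  ]
}}

```text
t: 30.45
eef_pos: [0.4904, 0.1113, 0.1765]
tcp_rot: [0.007, 1.0, -0.002, -0.002]
contact_force: [-0.4, 0.2, -6.2]
gripper_width: 0.0485
finger_force: 86.1
```

{"method": "servo_tool", "body": {
  "series": [
    [-0.04, -0.4, 0, 0, 0, 0],
    [-0.06, -0.8, 0, 0, 0, 0],
    [-0.08, -0.98, 0, 0, 0, 0]
  ]
}}

```text
t: 30.75
eef_pos: [0.4839, 0.0332, 0.1767]
tcp_rot: [0.007, 1.0, -0.002, -0.002]
contact_force: [-1.1, -0.1, -6.8]
gripper_width: 0.0489
finger_force: 86.1
```

{"method": "servo_tool", "body": {
  "series": [
    [-0.04, -0.4, 0, 0, 0, 0],
    [-0.06, -0.8, 0, 0, 0, 0],
    [-0.08, -0.98, 0, 0, 0, 0]
  ]
}}

```text
t: 31.05
eef_pos: [0.4776, -0.045, 0.1768]
tcp_rot: [0.007, 1.0, -0.001, -0.002]
contact_force: [0.4, 1.2, -7.5]
gripper_width: 0.0486
finger_force: 86.1
```

{"method": "servo_tool", "body": {
  "series": [
    [-0.04, -0.4, 0, 0, 0, 0],
    [-0.06, -0.8, 0, 0, 0, 0],
    [-0.08, -0.98, 0, 0, 0, 0]
  ]
}}

```text
t: 31.35
eef_pos: [0.4713, -0.1232, 0.1769]
tcp_rot: [0.008, 1.0, -0.001, -0.001]
contact_force: [-1.7, 0.2, -6.2]
gripper_width: 0.0487
finger_force: 86.1
```

{"method": "servo_tool", "body": {
  "series": [
    [-0.04, -0.4, 0, 0, 0, 0],
    [-0.06, -0.8, 0, 0, 0, 0],
    [-0.08, -0.98, 0, 0, 0, 0]
  ]
}}

```text
t: 31.65
eef_pos: [0.4652, -0.2012, 0.177]
tcp_rot: [0.007, 1.0, -0.001, -0.001]
contact_force: [0.4, -0.7, -6.7]
gripper_width: 0.0485
finger_force: 86.1
```

{"method": "servo_tool", "body": {
  "series": [
    [-0.04, -0.4, 0, 0, 0, 0],
    [-0.06, -0.8, 0, 0, 0, 0],
    [-0.08, -0.9, 0, 0, 0, 0],
    [-0.08, -0.9, 0, 0, 0, 0],
    [-0.08, -0.9, 0, 0, 0, 0]
  ]
}}

```text
t: 32.15
eef_pos: [0.4599, -0.2681, 0.1775]
tcp_rot: [0.005, 1.0, 0.001, -0.0]
contact_force: [-0.4, 1.1, -7.1]
gripper_width: 0.0484
finger_force: 86.2
```

{"method": "servo_tool", "body": {
  "series": [
    [-0.03, -0.4, 0, 0, 0, 0],
    [-0.06, -0.8, 0, 0, 0, 0],
    [-0.06, -0.92, 0, 0, 0, 0],
    [-0.06, -0.92, 0, 0, 0, 0],
    [-0.06, -0.92, -0.2, 0, 0, 0],
    [-0.06, -0.92, -0.5, 0, 0, 0],
    [-0.06, -0.92, -0.7, 0, 0, 0],
    [-0.06, -0.92, -0.7, 0, 0, 0]
  ]
}}

```text
t: 32.95
eef_pos: [0.4537, -0.341, 0.1196]
tcp_rot: [0.004, 1.0, 0.002, -0.002]
contact_force: [-1.2, -0.1, -6.0]
gripper_width: 0.0485
finger_force: 86.3
```

{"method": "servo_tool", "body": {
  "series": [
    [0, 0, -0.1, 0, 0, 0],
    [0, 0, -0.2, 0, 0, 0],
    [0, 0, -0.3, 0, 0, 0],
    [0, 0, -0.38, 0, 0, 0],
    [0, 0, -0.42, 0, 0, 0],
    [0, 0, -0.45, 0, 0, 0],
    [0, 0, -0.45, 0, 0, 0]
  ]
}}

```text
t: 33.65
eef_pos: [0.4548, -0.3437, 0.0855]
tcp_rot: [0.005, 1.0, 0.0, -0.0]
contact_force: [-0.1, -0.2, -6.7]
gripper_width: 0.0486
finger_force: 86.7
```

{"method": "servo_tool", "body": {
  "series": [
    [0, 0, -0.02, 0, 0, 0],
    [0, 0, -0.04, 0, 0, 0],
    [0, 0, -0.055, 0, 0, 0],
    [0, 0, -0.065, 0, 0, 0],
    [0, 0, -0.065, 0, 0, 0]
  ]
}}

```text
t: 34.15
eef_pos: [0.4548, -0.3437, 0.0808]
tcp_rot: [0.005, 1.0, -0.0, -0.0]
contact_force: [-1.3, -0.5, -1.4]
gripper_width: 0.0488
finger_force: 86.9
```

{"method": "servo_tool", "body": {
  "series": [
    [0, 0, -0.008, 0, 0, 0],
    [0, 0, -0.008, 0, 0, 0]
  ]
}}

```text
t: 34.35
eef_pos: [0.4549, -0.3436, 0.0808]
tcp_rot: [0.005, 1.0, -0.0, -0.0]
contact_force: [-3.4, 2.8, 5.2]
gripper_width: 0.0485
finger_force: 87.9
```

{"method": "servo_tool", "body": {
  "series": [
    [0, 0, 0, 0, 0, 0],
    [0, 0, 0, 0, 0, 0],
    [0, 0, 0, 0, 0, 0],
    [0, 0, 0, 0, 0, 0],
    [0, 0, 0, 0, 0, 0]
  ],
  "claw": 1
}}

```text
t: 34.85
eef_pos: [0.4551, -0.3437, 0.0799]
tcp_rot: [0.005, 1.0, -0.0, 0.0]
contact_force: [0.3, 0.7, 0.5]
gripper_width: 0.0854
finger_force: 0.0
```

{"method": "servo_tool", "body": {
  "series": [
    [0, 0, 0.15, 0, 0, 0],
    [0, 0, 0.4, 0, 0, 0],
    [0, 0, 0.8, 0, 0, 0],
    [0, 0, 1, 0, 0, 0],
    [0, 0, 1, 0, 0, 0]
  ]
}}

```text
t: 35.35
eef_pos: [0.4568, -0.3444, 0.163]
tcp_rot: [0.005, 1.0, -0.001, 0.002]
contact_force: [-0.3, 0.1, 0.6]
gripper_width: 0.0854
finger_force: 0.0
```

{"method": "servo_tool", "body": {
  "series": [
    [0.04, 0.2, 0.5, 0, 0, 0],
    [0.06, 0.6, 0.7, 0, 0, 0.03],
    [0.08, 1, 0.7, 0, 0, 0.06],
    [0.08, 1, 0.7, 0, 0, 0.078]
  ]
}}

```text
t: 35.75
eef_pos: [0.4619, -0.2586, 0.2167]
tcp_rot: [-0.122, 0.993, 0.001, 0.001]
contact_force: [1.1, -0.3, 0.1]
gripper_width: 0.085
finger_force: 0.0
```

{"method": "servo_tool", "body": {
  "series": [
    [0.04, 0.5, 0, 0, 0, 0],
    [0.08, 1, 0, 0, 0, 0],
    [0.08, 1, 0, 0, 0, 0]
  ]
}}

```text
t: 36.05
eef_pos: [0.468, -0.1775, 0.2163]
tcp_rot: [-0.121, 0.993, 0.001, 0.0]
contact_force: [0.7, 0.2, -0.2]
gripper_width: 0.0854
finger_force: 0.0
```

{"method": "servo_tool", "body": {
  "series": [
    [0.04, 0.5, 0, 0, 0, 0],
    [0.08, 1, 0, 0, 0, 0],
    [0.08, 1, 0, 0, 0, 0]
  ]
}}

```text
t: 36.35
eef_pos: [0.4745, -0.098, 0.2163]
tcp_rot: [-0.121, 0.993, 0.001, 0.001]
contact_force: [0.8, -0.9, 0.8]
gripper_width: 0.0852
finger_force: 0.0
```

{"method": "servo_tool", "body": {
  "series": [
    [0.04, 0.5, 0, 0, 0, 0],
    [0.08, 1, 0, 0, 0, 0],
    [0.08, 1, 0, 0, 0, 0]
  ]
}}

```text
t: 36.65
eef_pos: [0.481, -0.0183, 0.2164]
tcp_rot: [-0.121, 0.993, 0.002, 0.001]
contact_force: [0.1, 0.4, -0.1]
gripper_width: 0.0854
finger_force: 0.0
```

{"method": "servo_tool", "body": {
  "series": [
    [0.05, 0.5, 0, 0, 0, 0],
    [0.1, 1, 0, 0, 0, 0],
    [0.1, 1, 0, 0, 0, 0]
  ]
}}

```text
t: 36.95
eef_pos: [0.489, 0.0616, 0.2164]
tcp_rot: [-0.121, 0.993, 0.002, 0.001]
contact_force: [-0.2, 0.5, 0.2]
gripper_width: 0.0855
finger_force: 0.0
```

{"method": "servo_tool", "body": {
  "series": [
    [0.05, 0.5, 0, 0, 0, 0],
    [0.1, 1, 0, 0, 0, 0],
    [0.1, 1, 0, 0, 0, 0]
  ]
}}

```text
t: 37.25
eef_pos: [0.4968, 0.1414, 0.2163]
tcp_rot: [-0.12, 0.993, 0.002, 0.001]
contact_force: [0.0, -0.3, 0.8]
gripper_width: 0.0854
finger_force: 0.0
```

{"method": "servo_tool", "body": {
  "series": [
    [0.07, 0.5, 0, 0, 0, 0],
    [0.14, 1, 0, 0, 0, 0],
    [0.14, 1, 0, 0, 0, 0]
  ]
}}

```text
t: 37.55
eef_pos: [0.5078, 0.2211, 0.2162]
tcp_rot: [-0.12, 0.993, 0.002, 0.001]
contact_force: [0.0, 0.4, 0.6]
gripper_width: 0.0852
finger_force: 0.0
```

{"method": "servo_tool", "body": {
  "series": [
    [0.1, 0.5, 0, 0, 0, 0],
    [0.2, 1, 0, 0, 0, 0],
    [0.2, 1, 0, 0, 0, 0]
  ]
}}

```text
t: 37.85
eef_pos: [0.5237, 0.3006, 0.2159]
tcp_rot: [-0.119, 0.993, 0.002, 0.0]
contact_force: [-0.9, -0.1, 0.7]
gripper_width: 0.0853
finger_force: 0.0
```

```bash
python3 wl.py .3 .48
```

```text
37.85 [0.5237 0.3006 0.2159] toolyaw 103.69215310815568
P 3065 z 0.1048 rect [525.3 389.3] [60.9 51.3] 14.6
foot 1656 z 0.0165 rect [525.8 389.1] [109.2  60.2] 13.8
```

{"method": "servo_tool", "body": {
  "series": [
    [0.01, 0.5, 0, 0, 0, 0],
    [0.02, 0.9, 0, 0, 0, 0],
    [0.02, 1, 0, 0, 0, 0],
    [0.02, 1, -0.3, 0, 0, 0],
    [0.02, 1, -0.6, 0, 0, 0],
    [0.02, 1, -0.75, 0, 0, 0],
    [0.02, 1, -0.75, 0, 0, 0],
    [0.02, 1, -0.75, 0, 0, 0]
  ]
}}

```text
t: 38.7
eef_pos: [0.526, 0.3753, 0.1564]
tcp_rot: [-0.116, 0.993, -0.0, 0.0]
contact_force: [0.3, -0.3, -0.1]
gripper_width: 0.0858
finger_force: 0.0
```

```bash
python3 wl.py .3 .48
```

```text
38.7 [0.526  0.3753 0.1564] toolyaw 103.36680727707704
P 5876 z 0.1048 rect [525.5 389.5] [60.6 50. ] 13.8
foot 1869 z 0.0166 rect [514.4 387. ] [86.6 60. ] 14.8
```

{"method": "servo_tool", "body": {
  "series": [
    [-0.01, 0.17, 0, 0, 0, 0],
    [-0.01, 0.17, 0, 0, 0, 0],
    [-0.01, 0.17, 0, 0, 0, 0]
  ]
}}

```text
t: 39.05
eef_pos: [0.5242, 0.3912, 0.1566]
tcp_rot: [-0.118, 0.993, 0.001, 0.0]
contact_force: [-0.4, 0.5, -0.1]
gripper_width: 0.085
finger_force: 0.0
```

{"method": "servo_tool", "body": {
  "series": [
    [0.01, -0.015, -0.2, 0, 0, 0],
    [0.01, -0.015, -0.45, 0, 0, 0],
    [0.01, -0.015, -0.7, 0, 0, 0],
    [0.01, -0.015, -0.9, 0, 0, 0],
    [0.01, -0.015, -1, 0, 0, 0],
    [0.01, -0.015, -1, 0, 0, 0],
    [0.01, -0.015, -1, 0, 0, 0]
  ]
}}

```text
t: 39.75
eef_pos: [0.5255, 0.3891, 0.0762]
tcp_rot: [-0.117, 0.993, 0.0, 0.0]
contact_force: [0.4, 0.0, -0.5]
gripper_width: 0.0854
finger_force: 0.0
```

{"method": "servo_tool", "body": {
  "series": [
    [0, 0, -0.02, 0, 0, 0],
    [0, 0, -0.02, 0, 0, 0],
    [0, 0, -0.02, 0, 0, 0],
    [0, 0, -0.02, 0, 0, 0],
    [0, 0, -0.02, 0, 0, 0],
    [0, 0, -0.02, 0, 0, 0],
    [0, 0, -0.02, 0, 0, 0]
  ],
  "claw": -1
}}

```text
t: 40.45
eef_pos: [0.5256, 0.3898, 0.0754]
tcp_rot: [-0.117, 0.993, 0.001, 0.001]
contact_force: [-1.4, 0.7, 6.3]
gripper_width: 0.0486
finger_force: 83.8
```

{"method": "servo_tool", "body": {
  "series": [
    [0, 0, 0.1, 0, 0, 0],
    [0, 0, 0.3, 0, 0, 0],
    [0, 0, 0.6, 0, 0, 0],
    [0, 0, 1, 0, 0, 0],
    [0, 0, 1, 0, 0, 0]
  ]
}}

```text
t: 40.95
eef_pos: [0.527, 0.3909, 0.1587]
tcp_rot: [-0.117, 0.993, 0.002, 0.003]
contact_force: [1.4, 2.7, -7.1]
gripper_width: 0.0484
finger_force: 84.7
```

{"method": "servo_tool", "body": {
  "series": [
    [0, -0.1, 0.2, 0, 0, 0],
    [-0.05, -0.4, 0.3, 0, 0, -0.02],
    [-0.13, -0.8, 0.3, 0, 0, -0.05],
    [-0.13, -0.98, 0.3, 0, 0, -0.078],
    [-0.13, -0.98, 0.3, 0, 0, -0.078]
  ]
}}

```text
t: 41.45
eef_pos: [0.5148, 0.3042, 0.1768]
tcp_rot: [0.008, 1.0, -0.004, -0.001]
contact_force: [-0.1, 0.6, -8.7]
gripper_width: 0.0484
finger_force: 85.8
```

{"method": "servo_tool", "body": {
  "series": [
    [-0.05, -0.4, 0, 0, 0, 0],
    [-0.1, -0.8, 0, 0, 0, 0],
    [-0.13, -0.98, 0, 0, 0, 0]
  ]
}}

```text
t: 41.75
eef_pos: [0.5034, 0.2269, 0.1769]
tcp_rot: [0.006, 1.0, -0.003, -0.002]
contact_force: [0.0, -0.6, -8.9]
gripper_width: 0.0485
finger_force: 86.9
```

{"method": "servo_tool", "body": {
  "series": [
    [-0.05, -0.4, 0, 0, 0, 0],
    [-0.1, -0.8, 0, 0, 0, 0],
    [-0.13, -0.98, 0, 0, 0, 0]
  ]
}}

```text
t: 42.05
eef_pos: [0.493, 0.1492, 0.1773]
tcp_rot: [0.006, 1.0, -0.002, -0.001]
contact_force: [-0.2, -0.4, -8.4]
gripper_width: 0.049
finger_force: 86.9
```

{"method": "servo_tool", "body": {
  "series": [
    [-0.05, -0.4, 0, 0, 0, 0],
    [-0.1, -0.8, 0, 0, 0, 0],
    [-0.13, -0.98, 0, 0, 0, 0]
  ]
}}

```text
t: 42.35
eef_pos: [0.4827, 0.0715, 0.1776]
tcp_rot: [0.006, 1.0, -0.001, -0.001]
contact_force: [-0.2, 0.0, -8.3]
gripper_width: 0.0486
finger_force: 86.9
```

{"method": "servo_tool", "body": {
  "series": [
    [-0.05, -0.4, 0, 0, 0, 0],
    [-0.1, -0.8, 0, 0, 0, 0],
    [-0.13, -0.98, 0, 0, 0, 0]
  ]
}}

```text
t: 42.65
eef_pos: [0.4723, -0.0067, 0.1778]
tcp_rot: [0.007, 1.0, -0.001, -0.001]
contact_force: [-0.9, 0.7, -8.7]
gripper_width: 0.0487
finger_force: 87.0
```

{"method": "servo_tool", "body": {
  "series": [
    [-0.05, -0.4, 0, 0, 0, 0],
    [-0.1, -0.8, 0, 0, 0, 0],
    [-0.13, -0.98, 0, 0, 0, 0],
    [-0.13, -0.98, 0, 0, 0, 0],
    [-0.13, -0.98, 0, 0, 0, 0]
  ]
}}

```text
t: 43.15
eef_pos: [0.4632, -0.081, 0.1783]
tcp_rot: [0.005, 1.0, 0.001, 0.0]
contact_force: [0.1, 0.9, -8.6]
gripper_width: 0.0486
finger_force: 87.0
```

Run:
```python
from h import *
s=state();print(s["t"],np.round(s["eef_pos"],4),"toolyaw",2*np.degrees(np.arctan2(s["tcp_rot"][1],s["tcp_rot"][0]))-90)
for n in("top","scene"):
    im,d,ci=grab(n);c=cloud(d,ci);cv2.imwrite(f"pics/mid_{n}.png",im)
    rep(c,"placed",.35,.56,-.44,-.25,.1,.118);rep(c,"tray",.3,.6,-.5,-.03,.03,.045)
```

```text
43.15 [ 0.4632 -0.081   0.1783] toolyaw 89.40134453466277
placed 438 z 0.1104 rect [ 453.3 -341.6] [52.8 62.7] 88.9
tray 724 z 0.0391 rect [ 454.2 -251.9] [352.4 182. ] 89.0
placed 299 z 0.1084 rect [ 455.3 -342.5] [51.4 64.8] 89.6
tray 1184 z 0.0366 rect [ 454.9 -253. ] [353.4 187.9] 89.1
```

Pedestal P2 stands upright in the tray at (0.454, -0.342). Placing P1.

{"method": "servo_tool", "body": {
  "series": [
    [-0.05, -0.4, 0, 0, 0, 0],
    [-0.1, -0.8, 0, 0, 0, 0],
    [-0.1, -1, 0, 0, 0, 0],
    [-0.1, -1, 0, 0, 0, 0],
    [-0.1, -1, -0.2, 0, 0, 0],
    [-0.1, -1, -0.5, 0, 0, 0],
    [-0.1, -1, -0.7, 0, 0, 0],
    [-0.1, -1, -0.7, 0, 0, 0]
  ]
}}

```text
t: 44.05
eef_pos: [0.4539, -0.1596, 0.1207]
tcp_rot: [0.004, 1.0, 0.001, -0.002]
contact_force: [-1.4, -0.7, -7.8]
gripper_width: 0.0485
finger_force: 87.3
```

{"method": "servo_tool", "body": {
  "series": [
    [0, 0, -0.1, 0, 0, 0],
    [0, 0, -0.2, 0, 0, 0],
    [0, 0, -0.3, 0, 0, 0],
    [0, 0, -0.38, 0, 0, 0],
    [0, 0, -0.42, 0, 0, 0],
    [0, 0, -0.45, 0, 0, 0],
    [0, 0, -0.45, 0, 0, 0]
  ]
}}

```text
t: 44.75
eef_pos: [0.4549, -0.1617, 0.0861]
tcp_rot: [0.005, 1.0, 0.0, -0.0]
contact_force: [-0.2, -0.6, -7.6]
gripper_width: 0.0482
finger_force: 87.7
```

{"method": "servo_tool", "body": {
  "series": [
    [0, 0, -0.02, 0, 0, 0],
    [0, 0, -0.04, 0, 0, 0],
    [0, 0, -0.055, 0, 0, 0],
    [0, 0, -0.065, 0, 0, 0],
    [0, 0, -0.068, 0, 0, 0]
  ]
}}

```text
t: 45.25
eef_pos: [0.4548, -0.1616, 0.0813]
tcp_rot: [0.005, 1.0, -0.0, -0.0]
contact_force: [-1.0, 0.4, 2.5]
gripper_width: 0.0486
finger_force: 88.5
```

{"method": "servo_tool", "body": {
  "series": [
    [0, 0, 0, 0, 0, 0],
    [0, 0, 0, 0, 0, 0],
    [0, 0, 0, 0, 0, 0],
    [0, 0, 0, 0, 0, 0],
    [0, 0, 0, 0, 0, 0]
  ],
  "claw": 1
}}

```text
t: 45.75
eef_pos: [0.4551, -0.1617, 0.0809]
tcp_rot: [0.005, 1.0, -0.0, 0.0]
contact_force: [0.6, 0.2, -0.2]
gripper_width: 0.0853
finger_force: 0.0
```

{"method": "servo_tool", "body": {
  "series": [
    [0, 0, 0.15, 0, 0, 0],
    [0, 0, 0.4, 0, 0, 0],
    [0, 0, 0.8, 0, 0, 0],
    [0, 0, 1, 0, 0, 0],
    [0, 0, 1, 0, 0, 0]
  ]
}}

```text
t: 46.25
eef_pos: [0.4565, -0.1619, 0.1635]
tcp_rot: [0.005, 1.0, -0.001, 0.002]
contact_force: [0.1, 0.3, 0.8]
gripper_width: 0.0854
finger_force: 0.0
```

{"method": "servo_tool", "body": {
  "series": [
    [0, 0.3, 0.5, 0, 0, 0],
    [0, 0.8, 0.8, 0, 0, 0],
    [0, 1, 0.8, 0, 0, 0],
    [0, 1, 0.8, 0, 0, 0]
  ]
}}

```text
t: 46.65
eef_pos: [0.455, -0.0792, 0.2256]
tcp_rot: [0.003, 1.0, 0.0, 0.001]
contact_force: [-0.5, 0.0, -0.6]
gripper_width: 0.0852
finger_force: 0.0
```

{"method": "servo_tool", "body": {
  "series": [
    [0, 0.5, 0, 0, 0, 0],
    [0, 1, 0, 0, 0, 0],
    [0, 1, 0, 0, 0, 0],
    [0, 1, 0, 0, 0, 0]
  ]
}}

```text
t: 47.05
eef_pos: [0.4544, -0.0021, 0.2241]
tcp_rot: [0.005, 1.0, -0.0, -0.001]
contact_force: [0.4, -1.4, 0.4]
gripper_width: 0.0852
finger_force: 0.0
```

Run:
```python
from h import *
s=state();print(s["t"],np.round(s["eef_pos"],4),np.round(s["contact_force"],1))
for n in("top","scene"):
    im,d,ci=grab(n);c=cloud(d,ci);cv2.imwrite(f"pics/end_{n}.png",im)
    rep(c,"right",.35,.56,-.44,-.25,.1,.118);rep(c,"left",.35,.56,-.25,-.08,.1,.118)
    rep(c,"stand",.58,.72,-.28,-.13,.056,.067);rep(c,"handle",.58,.7,-.25,-.15,.085,.15)
    p=c[(abs(c[...,0]-.645)<.03)&(abs(c[...,1]+.203)<.03)];print(np.nanmax(p[:,2]))
```

```text
47.05 [ 0.4544 -0.0021  0.2241] [ 0.4 -1.4  0.4]
right 435 z 0.1105 rect [ 453.5 -341.7] [63.1 52.5] 0.1
left 429 z 0.1105 rect [ 454.2 -159.5] [63.5 50.1] 0.2
stand 574 z 0.0624 rect [ 644.3 -202.9] [70.9 81.2] 4.8
handle 98 z 0.1287 rect [ 645.3 -203.3] [20.3 21.6] 8.1
0.145906161751235
right 297 z 0.1085 rect [ 454.8 -342.9] [68.9 50.8] 0.9
left 288 z 0.1087 rect [ 457.9 -160.8] [50.8 60.4] 89.9
stand 576 z 0.0617 rect [ 645.7 -204.1] [73.1 80.6] 5.0
handle 245 z 0.1168 rect [ 648.2 -204.3] [19.6 21.5] 13.0
0.14109554659593362
```

View pics/end_scene.png

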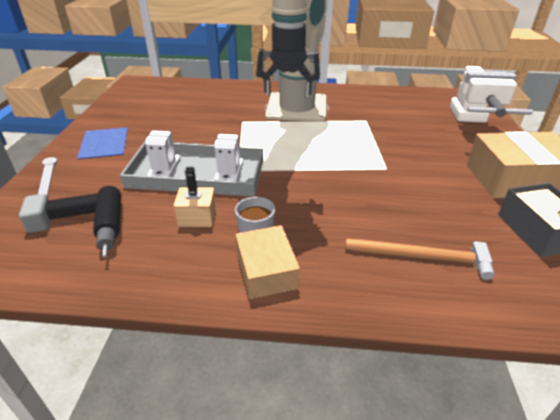

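The closing view shows both pedestals upright in the tray at (160,155) and (227,158), and the gauge seated in its stand at (192,190). The pot, carton, hammer and drill have not been disturbed.

```bash
python3 -c "
from workcell import *
print(close_job())"
```

```text
the job is handed in; nothing more can be done
None
```

The job is handed in: the gauge was oiled, seated in both pedestals present (left, then right) and returned to its stand; both pedestals stand upright in the tray, and the bystanders and oil pot look undisturbed.

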